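# Calibrate the analyser's touch screen with its pen

### The arm

A 7-joint arm with a two-finger parallel gripper is mounted at the origin on the work surface. World frame = base frame: x ahead of the robot, y to its left, z up, the work surface at z = 0. Lengths are in m, angles in rad, forces in N, time in s.
With the tool pointing down it reaches from about 0.425 to 0.925 m from the base axis. Payload 6.8 kg.
Tool frame: the origin (TCP) lies at the centre of the arm's flange, where the gripper is bolted on; the fingertips stand 173 mm ahead of it and the grasp point (between the pads) lies 155 mm ahead of it; z points along the fingers, y is the direction in which the jaws open and shut (so a half turn about z gives the same grasp; the last joint's range is limited). The gripper opens to 85 mm and grips with 20 to 120 N. Pads are 22 mm wide; open, the fingers measure 114 mm over their backs; the gripper's body (76 mm by 85 mm) begins 54 mm behind the grasp point. The pads swing forward as they close: fully open they stand 13 mm farther back than shut.
Start: joints at [-1.22, 0.477, 0.022, 1.555, -0.011, 1.109, -0.083], TCP at [0.299, 0.605, 0.405] pointing down, gripper open.
Joint ranges: [-2.96, 2.96], [-0.34, 2.1], [-1.41, 1.46], [0.24, 2.44], [-1.37, 4.51], [0.17, 1.92], [-2.96, 2.96]. Speed limits (rad/s): [2.39, 2.39, 3.14, 3.14, 3.14, 3.14, 3.14].

### API

Orientations are given as a rotation vector (axis times angle).
In Python, from bench import readout, grab_frame, camera_model, r gives the robot as it stands.
- The arm moves only by the tool apply_moves, never from a script. Its argument "deltas" is a list of rows, each an object with "xyz": the shift along the world's x, y, z in m, a list of three; "turn": the turn about the world's z in rad. In form: [{"xyz": [dx, dy, dz], "turn": turn}, ...]. A call has 1 to 12 rows; each row shifts and turns the commanded pose from where the row before left it; what a row does not reach is not made up. A row lasts 1/12 s, in which the tool goes at most 41.7 mm and 7.16 degrees, less where a joint would pass 70% of its speed; a pose out of reach is approached as far as the arm can. A call with a gripper value outside its range is refused whole. "claw" is the gripper's target within -1 to 1 (shut at 1, half-way at 0, fully open at -1), set as the call begins (left out, the last holds). The fingers move at their own pace and stop on an object; "squeeze" is the grip in N (left out, the last holds). Time passes only in rows, so rows that do not move let the fingers close. It gives the time, the measured TCP pose, the force and the opening at its end, in the units of the state.
- readout.get_obs(): the state, without advancing time (a new reading comes with each control period).
- grab_frame(name): name is "side" or "top"; returns the picture (480x640x3 uint8, red, green, blue); there is no depth.
- camera_model(name): a dict with "intrinsics" (3x3 intrinsics, pixels), "R" (3x3) and "t" (3): a world point X has camera coordinates R X + t. Camera axes: x right, y down, z forward; pixel columns grow to the right and rows downward; lengths in m; the calibration is good to about 2 mm. A picture is of the moment at which its call begins. camera_model takes no time and is no camera call.
- r.hand_in(): hands the job in, once; it reports no verdict.
The state is a dict: "clock": time; "joints": joint angles; "qvel": joint speeds; "tau": joint torques, N m; "tcp_pos": TCP position; "orientation": TCP orientation; "contact_force": force on the tool from outside, world axes, zero at the start; "moment": the same for the moment, N m; "grip_width": finger opening in m.
Only numpy, scipy, OpenCV 4.12 (cv2) and the standard library are available. Lean on these libraries where they do the work, as an engineer would, in place of code of your own. Each camera call takes 0.05 s, during which the arm holds its last target.

### The job

Calibrate the analyser's touch screen: take the touch pen out of its stand, set its nib down on the green dot, and draw slowly along the grey line to inside the yellow ring without lifting the nib from the glass or leaning hard on it. Finish holding the pen there, square to the glass, its sprung nib lightly pressed in but not to its stop; the program ends while the gripper still holds the pen in that place. Leave the dropper bottle and the jar as they stand.

Things in the scene. Friction and masses are not known exactly. Their poses are not given: they have to be found in the camera images.
- pen: Touch pen, 129 mm long, 60 g. Origin at the end of its white nib (nib out), z from nib to butt. Blue square grip 22 x 22 mm, faces square to the pen's x and y, 78 to 128 mm from the origin (grasp it from above); below it a black round barrel 13 mm across, narrowing to the nib. Starts upright, nib down, the grip's underside resting on the stand's top.
- pen_point (a point): The end of the pen's nib, the point that touches the glass (3 mm ball end); moves with the nib as it is pushed in. Axes as the pen's.
- pen_tip (a joint): How far the sprung nib is pushed into the pen: 0 out, 0.010 m fully in (hard stop). The spring pushes with about 0.6 N at the start and 0.5 N more for every millimetre, so 3 mm is about 2 N and the stop comes at about 5.6 N.
- stand: Grey pen stand, a fixed block 70 x 70 mm and 95 mm high with a thin black foot 90 x 90 mm, origin at the centre of its underside, z up; a 16 mm round hole runs down its middle, in which the pen's barrel hangs. It may be on the left or on the right of the analyser.
- screen: Rigid glass of the touch screen, 110 x 170 mm, dark blue with a 10 mm red frame flush with it, on the analyser's sloping top. Origin at the centre of the glass surface, 70 to 140 mm above the table across its slope; z points out of the glass at right angles, leaning 20 degrees from vertical towards the robot's side; x runs up the slope, y along the screen to the left.
- analyser: White laboratory analyser, fixed, 280 mm deep, 340 mm wide, 160 mm high at its far side, sloping down to 65 mm at the front; origin at the centre of its underside, x away from the robot. A red chamber lid stands 20 mm above the slope to the right of the screen.
- dot (a point): Centre of the green dot (14 mm across) on the glass, at the right-hand end of the line. Axes as the screen's: z out of the glass, y along the line towards the ring. The line is a straight grey strip 14 mm wide, 125 mm long from the dot along +y; dot, line and ring are pictures on the glass, with no height. The line's place up or down the screen varies.
- ring (a point): Centre of the yellow ring (inner width 14 mm, outer 21 mm, a yellow speck in its centre) on the line, 68 to 112 mm from the dot. Axes as the screen's.
- rack: White rack, 120 x 60 mm and about 100 mm high, with capped sample tubes, fixed, on the other side of the analyser from the pen stand; origin at the centre of its underside. Not needed for the job.
- dropper: Small white dropper bottle with blue cap, 26 mm across, 60 mm high, loose on the table beside the analyser, behind the stand or the rack; origin at the centre of its underside. Leave alone.
- jar: Clear jar with white cap, 56 mm across, 50 mm high, loose on the table on the analyser's other side from the dropper bottle; origin at the centre of its underside. Leave alone.
Not all that is in view belongs to the job. Leave any orange or red look-alike of the pen alone.

How it is judged:
By the outcome, as a careful person would: the job done as asked, in the order asked, and still so for the second after the job is handed in, while the arm keeps its last pose, push and grip.
It also fails if it takes over 59 s, if anything falls off the work surface, if the arm or the gripper's body presses on something with over 40 N, if the wrist force passes 120 N, or if a joint passes its speed limit or range.

## Working session

There is one attempt and no reset: what is moved stays moved. The work goes in short steps, Python scripts to look and compute and a tool call to move; the robot and the scene stay as the last step left them, time stands still between calls to the robot, and variables do not carry over. Pictures are saved under pics/ and viewed, and the job is handed in when it is done.

Besides the shell and the picture viewer there is one more tool, called as name(argument=value, ...), one argument or row to a line, values as JSON. apply_moves: Moves the arm, as the interface text tells. Its arguments: {"type":"object","properties":{"deltas":{"type":"array"},"claw":{"type":"number"},"squeeze":{"type":"number"}},"required":["deltas"]}

```bash
ls; mkdir -p pics; python3 - <<'E'
from bench import readout, grab_frame, camera_model, r
import cv2
print(readout.get_obs())
for n in("side","top"):
    cv2.imwrite(f"pics/{n}0.png",grab_frame(n)[:,:,::-1]); print(n,camera_model(n))
E
```

```text
pics
{'clock': 0.0, 'joints': array([-1.22007747,  0.47779079,  0.02234922,  1.55643082, -0.01149641,
        1.10928657, -0.08310379]), 'qvel': array([-2.38612098e-03, -1.42694549e-03, -1.82563381e-03,  2.27539313e-04,
       -6.94301998e-05,  9.52307884e-04, -1.80862772e-03]), 'tau': array([ 8.91400396e-04, -5.96455944e+01,  1.60799704e+00, -2.81196356e+01,
        1.23027698e-02,  9.35557997e-03, -7.02034527e-05]), 'tcp_pos': array([0.29882843, 0.60495064, 0.40374057]), 'orientation': array([-7.14327326e-01, -3.05902650e+00,  2.77509962e-03]), 'contact_force': array([-0.39186967,  0.11627878,  0.14075298]), 'moment': array([-0.00249459,  0.03093963, -0.04441853]), 'grip_width': 0.08559071298659783}
side {'intrinsics': array([[438.1793655 ,   0.        , 320.51744827],
       [  0.        , 438.1793655 , 245.54208578],
       [  0.        ,   0.        ,   1.        ]]), 'R': array([[ 0.75622215, -0.65427409, -0.00731246],
       [-0.46463001, -0.52909209, -0.7100567 ],
       [ 0.46070273,  0.54035819, -0.70410654]]), 't': array([-0.42433198,  0.27806625,  0.73447551])}
top {'intrinsics': array([[603.73110328,   0.        , 329.55315483],
       [  0.        , 603.73110328, 244.00901804],
       [  0.        ,   0.        ,   1.        ]]), 'R': array([[-1.93497329e-02, -9.99809802e-01, -2.43876692e-03],
       [-9.93419887e-01,  1.95013497e-02, -1.12856662e-01],
       [ 1.12882756e-01,  2.38973291e-04, -9.93608286e-01]]), 't': array([-0.03920959,  0.50750836,  1.28571423])}
```

View pics/side0.png

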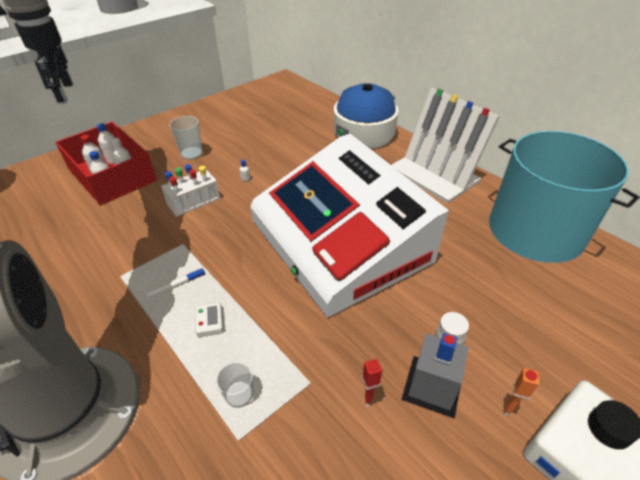

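View pics/top0.png

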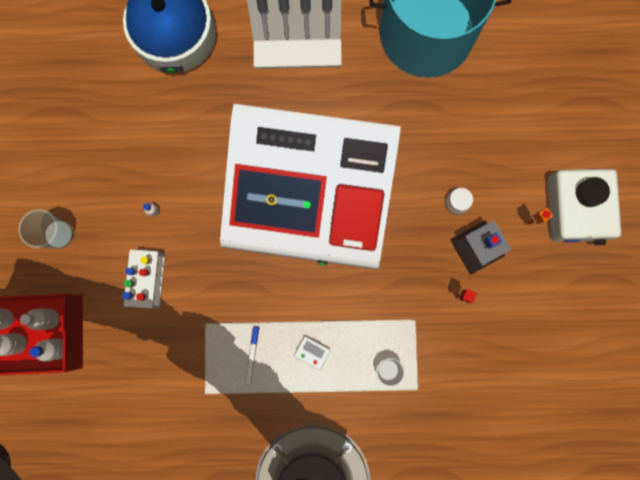

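Side view: blue grip in the grey stand at about (447,347); red look-alike at (372,375), orange look-alike at (527,380), blue marker on the mat (190,280). Top view: pen (493,240), red (469,296), orange (546,214), marker (254,345). I choose the blue grip in the grey stand, and now check it in close crops.

```bash
python3 - <<'E'
import cv2,numpy as np
t=cv2.imread("pics/top0.png");s=cv2.imread("pics/side0.png")
a=cv2.resize(t[200:310,430:570],None,fx=5,fy=5,interpolation=cv2.INTER_CUBIC)
b=cv2.resize(s[305:420,395:480],None,fx=5,fy=5,interpolation=cv2.INTER_CUBIC)
c=cv2.resize(t[155:245,220:340],None,fx=5,fy=5,interpolation=cv2.INTER_CUBIC)
cv2.imwrite("pics/c1.png",a);cv2.imwrite("pics/c2.png",b);cv2.imwrite("pics/c3.png",c)
E
```

```text
(no output)
```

View pics/c1.png

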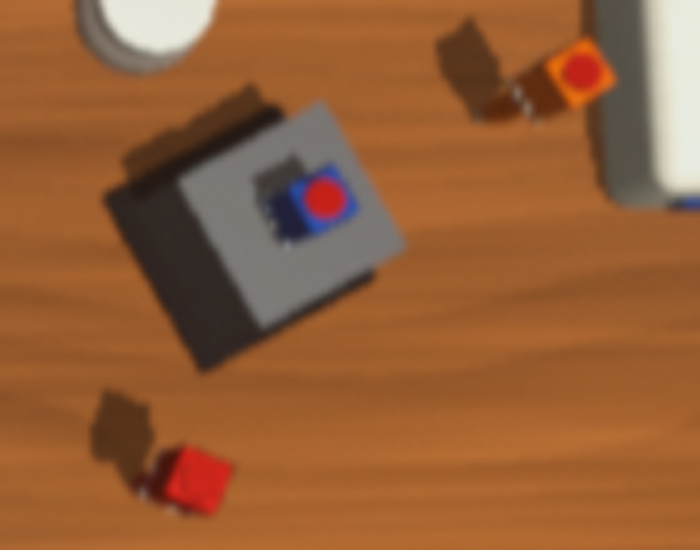

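View pics/c2.png

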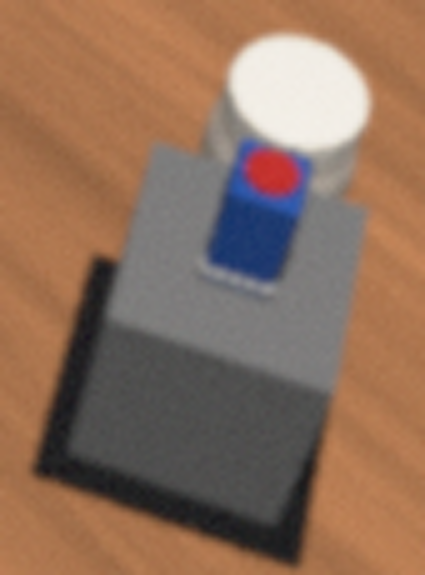

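View pics/c3.png

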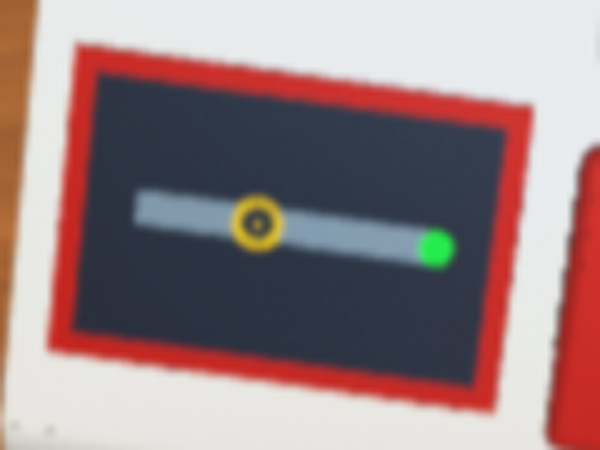

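```bash
cat > h.py <<'E'
import numpy as np, cv2
from bench import camera_model
def ray(n,p):
    c=camera_model(n);R,t,K=c["R"],c["t"],c["intrinsics"]
    d=R.T@np.linalg.inv(K)@np.array([p[0],p[1],1.]);return -R.T@t,d/np.linalg.norm(d)
def onz(n,p,z):
    o,d=ray(n,p);return o+d*(z-o[2])/d[2]
def tri(ps,pt):
    (a,u),(b,v)=ray("side",ps),ray("top",pt)
    s=np.linalg.lstsq(np.c_[u,-v],b-a,rcond=None)[0]
    P,Q=a+u*s[0],b+v*s[1];return (P+Q)/2,np.linalg.norm(P-Q)
def proj(n,X):
    c=camera_model(n);x=c["intrinsics"]@(c["R"]@np.asarray(X,float)+c["t"]);return x[:2]/x[2]
def mask(img,lo,hi,roi):
    h=cv2.cvtColor(img,cv2.COLOR_BGR2HSV)
    m=cv2.inRange(h,np.array(lo),np.array(hi)); z=np.zeros_like(m);x0,y0,x1,y1=roi;z[y0:y1,x0:x1]=m[y0:y1,x0:x1];return z
def cen(m):
    ys,xs=np.nonzero(m);return np.array([xs.mean(),ys.mean()]),len(xs)
E
python3 - <<'E'
from h import *
t=cv2.imread("pics/top0.png");s=cv2.imread("pics/side0.png")
np.set_printoptions(precision=4,suppress=True)
def red(i,roi): return mask(i,(0,150,90),(8,255,255),roi)|mask(i,(172,150,90),(180,255,255),roi)
g=[cen(mask(i,(45,120,120),(75,255,255),roi)) for i,roi in((s,(310,195,340,225)),(t,(295,190,320,215)))]
y=[cen(mask(i,(20,110,110),(33,255,255),roi)) for i,roi in((s,(295,180,325,205)),(t,(255,185,290,215)))]
pr=[cen(red(i,roi)) for i,roi in((s,(437,328,460,350)),(t,(480,228,510,252)))]
for nm,q in(("dot",g),("ring",y),("pentop",pr)): print(nm,q,tri(q[0][0],q[1][0]))
print("pentop z145", onz("side",pr[0][0],.145),onz("top",pr[1][0],.145))
d,_=tri(g[0][0],g[1][0]);rg,_=tri(y[0][0],y[1][0]);print(rg-d,np.linalg.norm(rg-d),np.degrees(np.arctan2(*(rg-d)[1::-1])))
# frame corners
for n,i,roi in(("side",s,(255,150,362,250)),("top",t,(222,155,328,245))):
    m=red(i,roi); k,l,st,_=cv2.connectedComponentsWithStats(m); j=1+np.argmax(st[1:,4]); 
    c=max(cv2.findContours((l==j).astype(np.uint8),cv2.RETR_EXTERNAL,cv2.CHAIN_APPROX_NONE)[0],key=cv2.contourArea)
    hull=cv2.convexHull(c);a=cv2.approxPolyN(hull,4)[0] if hasattr(cv2,'approxPolyN') else cv2.approxPolyDP(hull,8,True)
    print(n,a.reshape(-1,2).tolist())
# blue grip top-view
m=mask(t,(100,120,120),(130,255,255),(475,225,512,258))|red(t,(475,225,512,258))
print(cv2.minAreaRect(np.argwhere(m)[:,::-1].astype(np.float32)))
E
```

```text
dot [(array([327.0303, 212.5758]), 33), (array([306.8298, 204.4255]), 47)] (array([ 0.5788, -0.0034,  0.1131]), np.float64(0.002228665649343326))
ring [(array([308.825, 193.875]), 40), (array([271.0143, 199.2714]), 70)] (array([0.5906, 0.0701, 0.1134]), np.float64(0.0028196141088314346))
pentop [(array([448.9655, 338.931 ]), 58), (array([494.4634, 239.122 ]), 41)] (array([ 0.4951, -0.3739,  0.1498]), np.float64(0.0030858975182889146))
pentop z145 [ 0.4971 -0.3716  0.145 ] [ 0.4968 -0.3764  0.145 ]
[0.0119 0.0735 0.0003] 0.0744578491358054 80.82497646309547
side [[361, 249], [313, 249], [314, 245], [361, 211]]
top [[326, 177], [318, 237], [230, 224], [235, 164]]
((494.300048828125, 239.6000213623047), (10.28591251373291, 9.838698387145996), 63.43495178222656)
```

```bash
python3 - <<'E'
from h import *
np.set_printoptions(precision=4,suppress=True)
t=cv2.imread("pics/top0.png");s=cv2.imread("pics/side0.png")
tc=np.array([[326.5,177],[318,237.5],[230,224.5],[234.5,164]])
def onplane(n,p,P,N):
    o,d=ray(n,p);return o+d*(N@(P-o))/(N@d)
yaw=np.radians(-9.2)
for k in range(3):
    N=np.array([-np.sin(np.radians(20))*np.cos(yaw),-np.sin(np.radians(20))*np.sin(yaw),np.cos(np.radians(20))])
    P=np.array([.5847,.0334,.1132])
    C=np.array([onplane("top",p,P,N) for p in tc])
    e=(C[3]-C[0])+(C[2]-C[1]); yaw=np.arctan2(-e[0],e[1])
print("yaw",np.degrees(yaw)); print(C, C.mean(0)); print([np.linalg.norm(C[i]-C[(i+1)%4]) for i in range(4)])
for n,ps in(("top",[(306.83,204.43),(271.01,199.27)]),("side",[(327.03,212.58),(308.83,193.88)])):
    Q=[onplane(n,p,P,N) for p in ps]; print(n,Q,np.linalg.norm(Q[1]-Q[0]), np.degrees(np.arctan2((Q[0]-Q[1])[0],(Q[1]-Q[0])[1])))
print("N",N)
# pen yaw
big=cv2.resize(t[225:258,475:515],None,fx=8,fy=8,interpolation=cv2.INTER_CUBIC)
h=cv2.cvtColor(big,cv2.COLOR_BGR2HSV)
m=cv2.inRange(h,(105,130,110),(130,255,255))|cv2.inRange(h,(0,130,110),(6,255,255))|cv2.inRange(h,(131,110,110),(180,255,255))
m=cv2.morphologyEx(m,cv2.MORPH_OPEN,np.ones((25,25)))
r_=cv2.minAreaRect(np.argwhere(m)[:,::-1].astype(np.float32));print(r_[0][0]/8+475,r_[0][1]/8+225,r_[1][0]/8,r_[1][1]/8,r_[2])
vis=big.copy();cv2.polylines(vis,[cv2.boxPoints(r_).astype(int)],True,(0,255,0),1);cv2.imwrite("pics/py.png",cv2.resize(vis,None,fx=1.5,fy=1.5))
# stand top corners
a=[(466,236),(495,220),(511.3,248.6),(482.5,266)]
S=np.array([onz("top",p,.095) for p in a]);print(S,S.mean(0),[np.linalg.norm(S[i]-S[(i+1)%4]) for i in range(4)])
b=[(395+157/5,305+143/5),(395+367/5,305+205/5),(395+330/5,305+392/5),(395+110/5,305+322/5)]
S=np.array([onz("side",p,.095) for p in b]);print(S,S.mean(0),[np.linalg.norm(S[i]-S[(i+1)%4]) for i in range(4)])
E
```

```text
yaw -9.463180515065536
[[ 0.6313 -0.0456  0.1347]
 [ 0.5136 -0.0254  0.0912]
 [ 0.5445  0.1572  0.0913]
 [ 0.662   0.1408  0.1345]] [0.5879 0.0568 0.1129]
[np.float64(0.1271083533456207), np.float64(0.18522913412091693), np.float64(0.12631357473166077), np.float64(0.18891600432577732)]
top [array([ 0.5796, -0.0041,  0.1136]), array([0.5918, 0.0693, 0.1136])] 0.0743883588774195 -9.439284077557838
side [array([ 0.5779, -0.0027,  0.1129]), array([0.5899, 0.0713, 0.1128])] 0.07501126702285602 -9.162269660200872
N [-0.3374  0.0562  0.9397]
495.37499618530273 239.87499809265137 8.249998092651367 8.499998092651367 -0.0
[[ 0.5102 -0.3316  0.095 ]
 [ 0.5425 -0.3932  0.095 ]
 [ 0.4822 -0.4238  0.095 ]
 [ 0.4474 -0.3627  0.095 ]] [ 0.4956 -0.3779  0.095 ] [np.float64(0.0695471402232517), np.float64(0.06759819373305988), np.float64(0.07031163250964029), np.float64(0.07010505292502697)]
[[ 0.5113 -0.3269  0.095 ]
 [ 0.5439 -0.3868  0.095 ]
 [ 0.481  -0.4186  0.095 ]
 [ 0.449  -0.3596  0.095 ]] [ 0.4963 -0.373   0.095 ] [np.float64(0.06814337203355798), np.float64(0.07043566335707711), np.float64(0.06711764478116686), np.float64(0.07038992916753975)]
```

View pics/py.png

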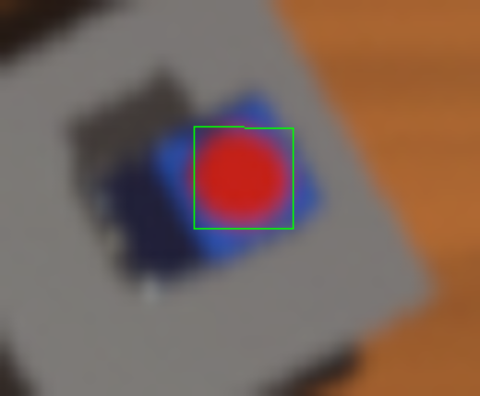

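apply_moves(
  deltas=[
    {"xyz": [0.017, -0.034, 0], "turn": -0.05},
    {"xyz": [0.017, -0.034, 0], "turn": -0.05},
    {"xyz": [0.017, -0.034, 0], "turn": -0.05},
    {"xyz": [0.017, -0.034, 0], "turn": -0.05},
    {"xyz": [0.017, -0.034, 0], "turn": -0.05},
    {"xyz": [0.017, -0.034, 0], "turn": -0.05},
    {"xyz": [0.017, -0.034, 0], "turn": -0.05},
    {"xyz": [0.017, -0.034, 0], "turn": -0.05},
    {"xyz": [0.017, -0.034, 0], "turn": -0.05},
    {"xyz": [0.017, -0.034, 0], "turn": -0.05},
    {"xyz": [0.017, -0.034, 0], "turn": -0.05},
    {"xyz": [0.017, -0.034, 0], "turn": -0.05},
  ],
  claw=-1,
  squeeze=20,
)

```text
clock: 1.1
tcp_pos: [0.5032, 0.1954, 0.4046]
orientation: [-1.59, -2.709, 0.0]
contact_force: [0.1, 0.7, 0.2]
grip_width: 0.0855
```

apply_moves(
  deltas=[
    {"xyz": [0, -0.04, 0], "turn": -0.003},
    {"xyz": [0, -0.04, 0], "turn": -0.003},
    {"xyz": [0, -0.04, 0], "turn": -0.003},
    {"xyz": [0, -0.04, 0], "turn": -0.003},
    {"xyz": [0, -0.04, 0], "turn": -0.003},
    {"xyz": [0, -0.04, 0], "turn": -0.003},
    {"xyz": [0, -0.04, 0], "turn": -0.003},
    {"xyz": [0, -0.04, 0], "turn": -0.003},
    {"xyz": [0, -0.04, 0], "turn": -0.003},
    {"xyz": [0, -0.04, 0], "turn": -0.003},
    {"xyz": [0, -0.04, 0], "turn": 0},
    {"xyz": [0, -0.04, 0], "turn": 0},
  ],
)

```text
clock: 2.1
tcp_pos: [0.5025, -0.2845, 0.4045]
orientation: [-1.626, -2.687, -0.0]
contact_force: [-0.1, 0.3, -0.2]
grip_width: 0.0856
```

apply_moves(
  deltas=[
    {"xyz": [-0.003, -0.035, 0], "turn": 0},
    {"xyz": [-0.003, -0.03, 0], "turn": 0},
    {"xyz": [0, -0.02, 0], "turn": 0},
    {"xyz": [0, -0.005, 0], "turn": 0},
    {"xyz": [0, 0, 0], "turn": 0},
  ],
)

```text
clock: 2.52
tcp_pos: [0.4962, -0.3742, 0.4043]
orientation: [-1.631, -2.684, 0.001]
contact_force: [-0.2, 0.4, -0.1]
grip_width: 0.085
```

```bash
python3 - <<'E'
from bench import readout, grab_frame
import cv2
o=readout.get_obs();print(o["tcp_pos"],o["orientation"],o["joints"])
for n in("side",):
    cv2.imwrite(f"pics/{n}1.png",grab_frame(n)[:,:,::-1])
E
```

```text
[ 0.49621094 -0.37420444  0.40428035] [-1.63074402e+00 -2.68444844e+00  1.21686012e-03] [ 0.13454087  0.42936443  0.55620506  1.719094   -0.25286027  1.0660172
  1.2524523 ]
```

View pics/side1.png

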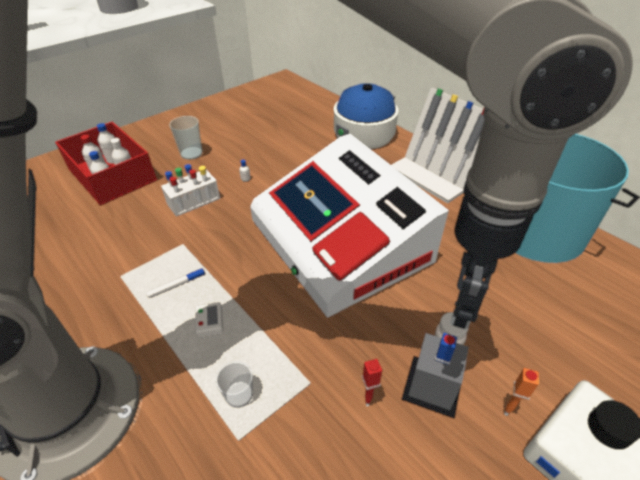

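apply_moves(
  deltas=[
    {"xyz": [0, 0, -0.03], "turn": 0},
    {"xyz": [0, 0, -0.03], "turn": 0},
    {"xyz": [0, 0, -0.03], "turn": 0},
    {"xyz": [0, 0, -0.02], "turn": 0},
    {"xyz": [0, 0, -0.01], "turn": 0},
    {"xyz": [0, 0, -0.006], "turn": 0},
    {"xyz": [0, 0, 0], "turn": 0},
  ],
)

```text
clock: 3.15
tcp_pos: [0.4974, -0.3715, 0.2781]
orientation: [-1.624, -2.688, -0.001]
contact_force: [-0.8, 0.1, -0.4]
grip_width: 0.0852
```

```bash
python3 - <<'E'
from bench import readout, grab_frame
import cv2
o=readout.get_obs();print(o["tcp_pos"])
i=grab_frame("side")[:,:,::-1];cv2.imwrite("pics/side2.png",cv2.resize(i[200:420,380:560],None,fx=3,fy=2.7,interpolation=cv2.INTER_CUBIC))
E
```

```text
[ 0.49740585 -0.37151682  0.27813038]
```

View pics/side2.png

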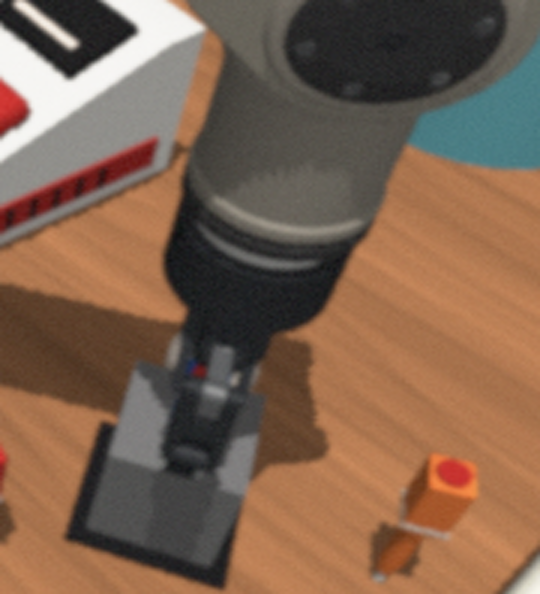

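apply_moves(
  deltas=[
    {"xyz": [0, 0, 0], "turn": 0},
    {"xyz": [0, 0, 0], "turn": 0},
  ],
)

```text
clock: 3.37
tcp_pos: [0.4974, -0.3731, 0.2802]
orientation: [1.626, 2.685, 0.0]
contact_force: [0.4, -0.0, 0.3]
grip_width: 0.0855
```

apply_moves(
  deltas=[
    {"xyz": [0, 0, 0], "turn": 0},
    {"xyz": [0, 0, 0], "turn": 0},
    {"xyz": [0, 0, 0], "turn": 0},
    {"xyz": [0, 0, 0], "turn": 0},
    {"xyz": [0, 0, 0], "turn": 0},
    {"xyz": [0, 0, 0], "turn": 0},
    {"xyz": [0, 0, 0], "turn": 0},
    {"xyz": [0, 0, 0], "turn": 0},
  ],
  claw=1,
  squeeze=20,
)

```text
clock: 4.03
tcp_pos: [0.497, -0.3728, 0.2788]
orientation: [1.627, 2.687, 0.0]
contact_force: [-0.5, 0.3, 1.3]
grip_width: 0.0216
```

apply_moves(
  deltas=[
    {"xyz": [0, 0, 0], "turn": 0},
    {"xyz": [0, 0, 0], "turn": 0},
  ],
)

```text
clock: 4.2
tcp_pos: [0.497, -0.3728, 0.2788]
orientation: [1.627, 2.687, 0.0]
contact_force: [-0.1, 0.5, 2.0]
grip_width: 0.0217
```

apply_moves(
  deltas=[
    {"xyz": [0, 0, 0], "turn": 0},
  ],
)

```text
clock: 4.28
tcp_pos: [0.497, -0.3728, 0.2788]
orientation: [1.627, 2.687, 0.0]
contact_force: [0.0, 0.8, 1.1]
grip_width: 0.0221
```

apply_moves(
  deltas=[
    {"xyz": [0, 0, 0.005], "turn": 0},
    {"xyz": [0, 0, 0.01], "turn": 0},
    {"xyz": [0, 0, 0.01], "turn": 0},
    {"xyz": [0, 0, 0.01], "turn": 0},
    {"xyz": [0, 0, 0.01], "turn": 0},
    {"xyz": [0, 0, 0.01], "turn": 0},
    {"xyz": [0, 0, 0.005], "turn": 0},
    {"xyz": [0, 0, 0], "turn": 0},
    {"xyz": [0, 0, 0], "turn": 0},
  ],
)

```text
clock: 5.03
tcp_pos: [0.497, -0.3727, 0.339]
orientation: [1.627, 2.687, 0.0]
contact_force: [-0.3, 0.2, -1.5]
grip_width: 0.0216
```

```bash
cat > snap.py <<'E'
import sys,cv2
from bench import readout, grab_frame
n,name,x0,y0,x1,y1,f=sys.argv[1],sys.argv[2],*map(float,sys.argv[3:8])
o=readout.get_obs();print(o["clock"],o["tcp_pos"],o["contact_force"],o["grip_width"])
i=grab_frame(n)[:,:,::-1];cv2.imwrite(f"pics/{name}_full.png",i)
cv2.imwrite(f"pics/{name}.png",cv2.resize(i[int(y0):int(y1),int(x0):int(x1)],None,fx=f,fy=f,interpolation=cv2.INTER_CUBIC))
E
python3 snap.py side s3 400 250 500 420 4
```

```text
5.0333 [ 0.49698123 -0.37272821  0.33902629] [-0.28480571  0.24351148 -1.50328313] 0.02164945288357494
```

View pics/s3.png

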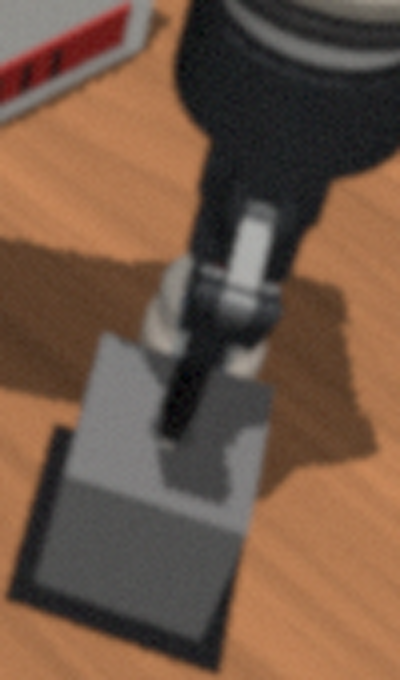

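apply_moves(
  deltas=[
    {"xyz": [-0.0014, 0.0027, 0], "turn": 0},
    {"xyz": [-0.0014, 0.0027, 0], "turn": 0},
    {"xyz": [-0.0014, 0.0027, 0], "turn": 0},
    {"xyz": [-0.0014, 0.0027, 0], "turn": 0},
  ],
)

```text
clock: 5.42
tcp_pos: [0.4911, -0.3623, 0.3386]
orientation: [1.627, 2.686, -0.002]
contact_force: [1.0, -2.3, -1.7]
grip_width: 0.0219
```

apply_moves(
  deltas=[
    {"xyz": [-0.0014, 0.0027, -0.0005], "turn": 0},
    {"xyz": [-0.0014, 0.0027, -0.0005], "turn": 0},
    {"xyz": [0, 0, 0], "turn": 0},
  ],
)

```text
clock: 5.67
tcp_pos: [0.4882, -0.3564, 0.3379]
orientation: [1.627, 2.687, -0.0]
contact_force: [1.1, -3.2, 0.6]
grip_width: 0.0218
```

```bash
python3 snap.py side s4 400 250 500 420 4
```

```text
5.6667 [ 0.48821354 -0.35644128  0.33793276] [ 1.05561023 -3.18988187  0.61852012] 0.021805668868160735
```

View pics/s4.png

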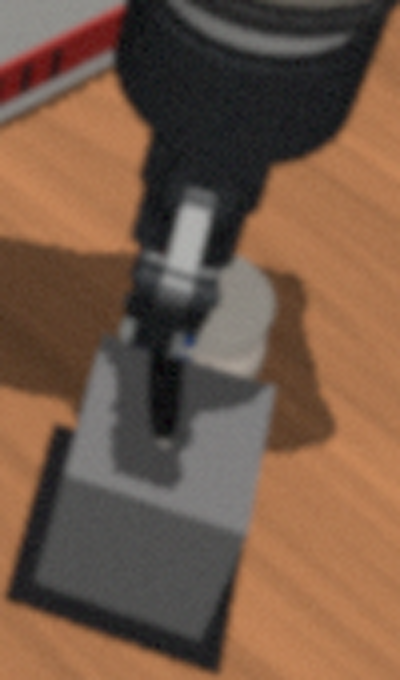

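apply_moves(
  deltas=[
    {"xyz": [-0.0014, 0.0027, -0.0007], "turn": 0},
    {"xyz": [-0.0014, 0.0027, -0.0007], "turn": 0},
    {"xyz": [-0.0014, 0.0027, -0.0007], "turn": 0},
    {"xyz": [-0.0014, 0.0027, -0.0007], "turn": 0},
    {"xyz": [-0.0014, 0.0027, -0.0007], "turn": 0},
    {"xyz": [0, 0, 0], "turn": 0},
  ],
)

```text
clock: 6.22
tcp_pos: [0.4813, -0.3424, 0.3339]
orientation: [-1.626, -2.687, -0.001]
contact_force: [-0.7, -3.0, 2.4]
grip_width: 0.0217
```

```bash
python3 snap.py side s5 400 250 500 420 4
```

```text
6.2167 [ 0.48125474 -0.34235065  0.33394629] [-0.66786444 -2.95540273  2.37238194] 0.021699621073372057
```

View pics/s5.png

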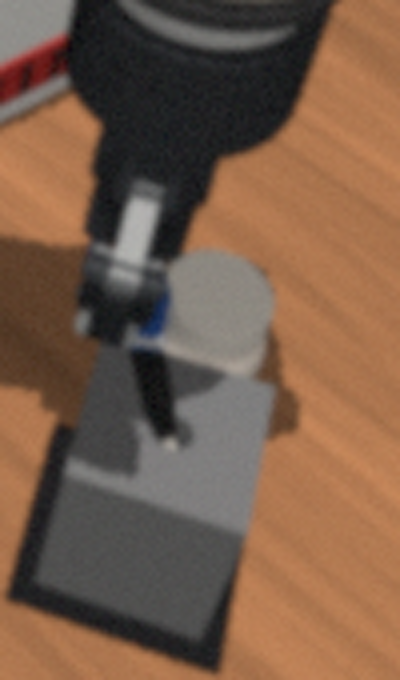

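```bash
python3 - <<'E'
from h import *
np.set_printoptions(precision=2,suppress=True)
def c(X): return (proj("side",X)-[400,250])*4
for z in(.095,.09,.08,.075): print(z,c((.4968,-.3728,z)))
i=cv2.imread("pics/s5_full.png");cv2.imwrite("pics/s5z.png",cv2.resize(i[320:375,415:460],None,fx=10,fy=10,interpolation=cv2.INTER_CUBIC))
E
```

```text
0.095 [172.76 428.6 ]
0.09 [170.38 435.26]
0.08 [165.69 448.38]
0.075 [163.38 454.84]
```

View pics/s5z.png

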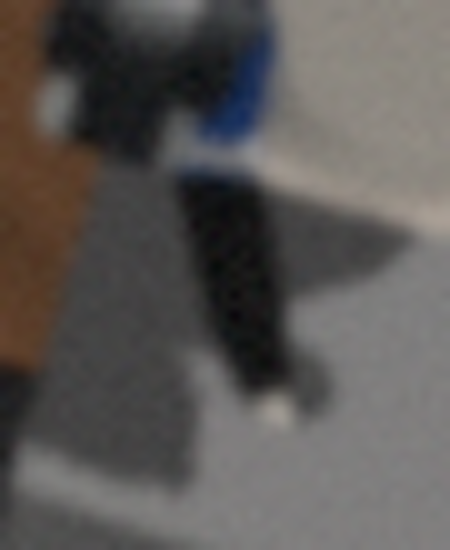

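```bash
python3 - <<'E'
from h import *
np.set_printoptions(precision=2,suppress=True)
nib=onz("side",(442.5,360.8),.087);print("nib at z.087",nib, "z.095",onz("side",(442.5,360.8),.095))
u=np.array([-.463,.886,0])
for a in (0,5,10,15,18,20,22,25):
    A=np.radians(a);d=u*np.sin(A)+np.array([0,0,np.cos(A)])
    p=proj("side",nib+.078*d)-proj("side",nib); print(a,p,np.degrees(np.arctan2(p[0],-p[1])))
print("img",np.degrees(np.arctan2(225-270,220)))
# predicted grasp point given tcp
tcp=np.array([.4813,-.3424,.3339]); g=tcp-[0,0,.155]; print("nib from tcp, 20deg, 106:",g-.106*(u*np.sin(np.radians(20))+np.array([0,0,np.cos(np.radians(20))])))
E
```

```text
nib at z.087 [ 0.5  -0.37  0.09] z.095 [ 0.49 -0.38  0.09]
0 [ 10.01 -27.83] 19.775127783731268
5 [  5.31 -29.13] 10.336298086732606
10 [  0.61 -30.18] 1.153670278412153
15 [ -4.07 -30.98] -7.4756642580273684
18 [ -6.84 -31.33] -12.306482549292557
20 [ -8.66 -31.51] -15.368905302730411
22 [-10.47 -31.66] -18.302144826549267
25 [-13.14 -31.79] -22.460937572607484
img -11.560130794217766
nib from tcp, 20deg, 106: [ 0.5  -0.37  0.08]
```

apply_moves(
  deltas=[
    {"xyz": [-0.001, 0.002, -0.0005], "turn": 0},
    {"xyz": [-0.001, 0.002, -0.0005], "turn": 0},
    {"xyz": [0, 0, 0], "turn": 0},
  ],
)

```text
clock: 6.52
tcp_pos: [0.4794, -0.3387, 0.3328]
orientation: [-1.626, -2.687, -0.0]
contact_force: [0.4, -2.9, 0.5]
grip_width: 0.022
```

```bash
python3 snap.py side s6 415 310 465 375 9
```

```text
6.5167 [ 0.47937751 -0.33865718  0.33283199] [ 0.37824716 -2.94241529  0.51216361] 0.02195181680473234
```

View pics/s6.png

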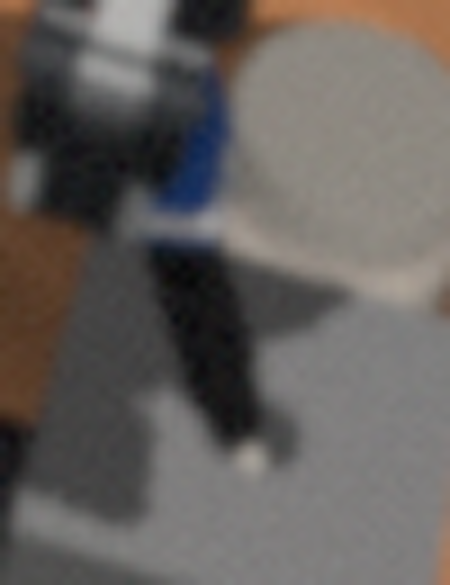

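apply_moves(
  deltas=[
    {"xyz": [0, 0, 0.004], "turn": 0},
    {"xyz": [0, 0, 0.008], "turn": 0},
    {"xyz": [0, 0, 0.012], "turn": 0},
    {"xyz": [0, 0, 0.02], "turn": 0},
    {"xyz": [0, 0, 0.02], "turn": 0},
    {"xyz": [0, 0, 0.02], "turn": 0},
    {"xyz": [0, 0, 0.016], "turn": 0},
    {"xyz": [0, 0, 0], "turn": 0},
  ],
)

```text
clock: 7.23
tcp_pos: [0.48, -0.3397, 0.4377]
orientation: [1.624, 2.682, 0.002]
contact_force: [-0.3, -0.1, -0.1]
grip_width: 0.0214
```

apply_moves(
  deltas=[
    {"xyz": [0, 0, 0], "turn": 0},
    {"xyz": [0, 0, 0], "turn": 0},
    {"xyz": [0, 0, 0], "turn": 0},
  ],
  squeeze=70,
)

```text
clock: 7.48
tcp_pos: [0.4793, -0.3386, 0.4322]
orientation: [-1.626, -2.686, -0.0]
contact_force: [-0.1, -0.2, -0.1]
grip_width: 0.0212
```

```bash
python3 snap.py side s7 400 250 480 350 6; python3 snap.py top t7 440 180 540 280 5
```

```text
7.4833 [ 0.47930436 -0.33859414  0.43222886] [-0.09501038 -0.21101246 -0.12338644] 0.021164554797769138
7.5333 [ 0.47934178 -0.33868444  0.4321763 ] [-0.59619191 -0.18025606 -0.3660997 ] 0.021325938206721993
```

View pics/s7.png

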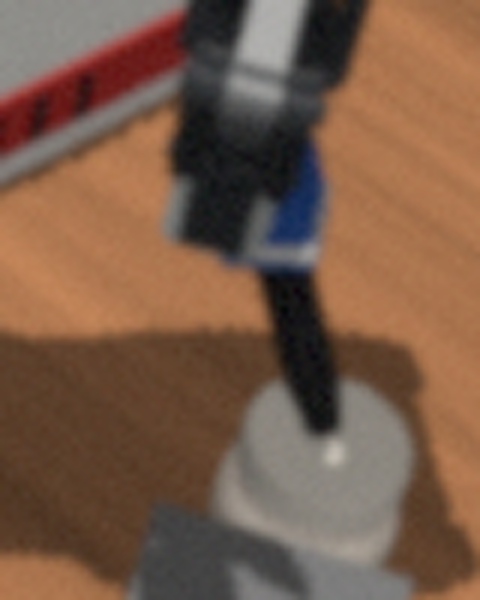

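View pics/t7.png

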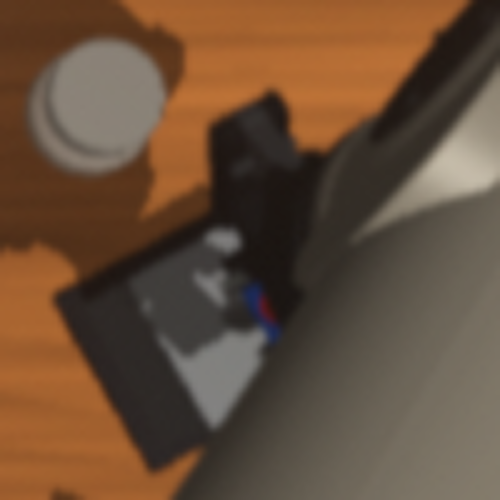

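apply_moves(
  deltas=[
    {"xyz": [0.005, 0.02, 0.005], "turn": 0.07},
    {"xyz": [0.005, 0.03, 0], "turn": 0.08},
    {"xyz": [0.005, 0.03, 0], "turn": 0.08},
    {"xyz": [0.005, 0.03, 0], "turn": 0.08},
    {"xyz": [0.005, 0.03, 0], "turn": 0.08},
    {"xyz": [0.005, 0.03, 0], "turn": 0.08},
    {"xyz": [0.005, 0.03, 0], "turn": 0.08},
    {"xyz": [0.005, 0.03, 0], "turn": 0.08},
    {"xyz": [0.006, 0.03, 0], "turn": 0.08},
    {"xyz": [0.006, 0.03, 0], "turn": 0.08},
    {"xyz": [0.006, 0.03, 0], "turn": 0.08},
    {"xyz": [0.006, 0.021, 0], "turn": 0.055},
  ],
)

```text
clock: 8.58
tcp_pos: [0.5436, 0.005, 0.4376]
orientation: [-0.247, -3.131, -0.001]
contact_force: [-0.6, 0.0, -1.6]
grip_width: 0.0213
```

apply_moves(
  deltas=[
    {"xyz": [0, 0, -0.01], "turn": 0},
    {"xyz": [0, 0, -0.02], "turn": 0},
    {"xyz": [0, 0, -0.01], "turn": 0},
    {"xyz": [0, 0, 0], "turn": 0},
    {"xyz": [0, 0, 0], "turn": 0},
  ],
)

```text
clock: 9.0
tcp_pos: [0.5434, 0.0011, 0.3976]
orientation: [-0.259, -3.129, 0.001]
contact_force: [0.0, 0.7, -0.2]
grip_width: 0.0213
```

```bash
python3 snap.py side s8 260 120 390 240 6; python3 snap.py top t8 220 155 340 245 5; python3 -c "
from bench import readout
print(readout.get_obs()['orientation'])"
```

```text
9.0 [0.54339536 0.0011326  0.39760646] [ 0.03634981  0.72292536 -0.22971164] 0.02128471296519927
9.05 [0.54372546 0.0012067  0.39843712] [-0.03948838 -1.4191581   0.43022299] 0.0211286213175347
[2.58940960e-01 3.13004042e+00 3.04276924e-05]
```

View pics/s8.png

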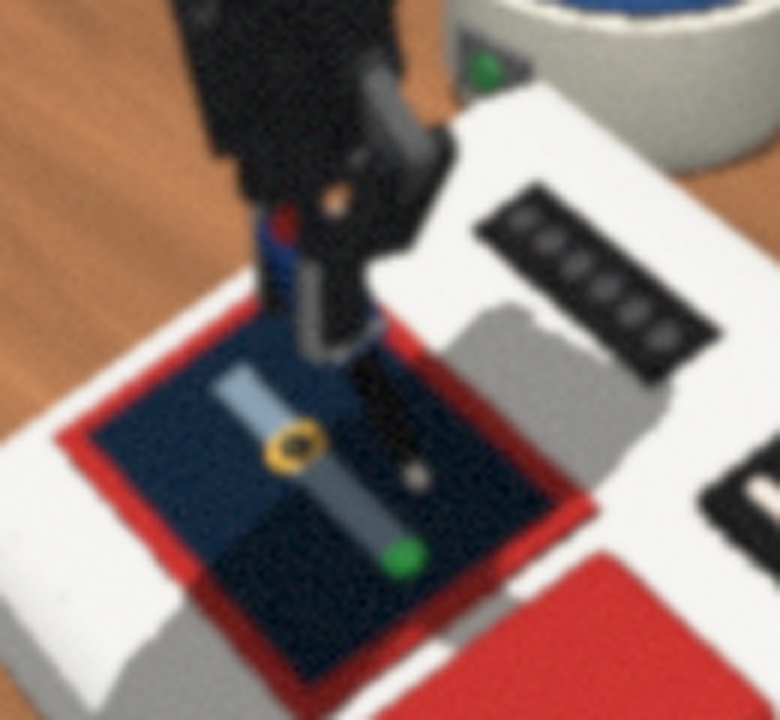

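View pics/t8.png

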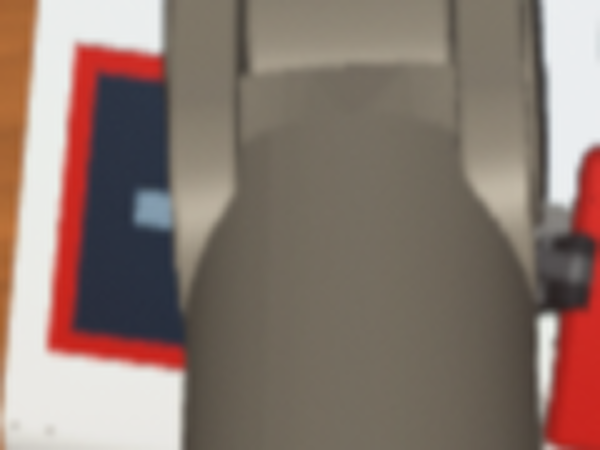

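```bash
python3 - <<'E'
from h import *
np.set_printoptions(precision=4,suppress=True)
i=cv2.imread("pics/s8_full.png")
cv2.imwrite("pics/s8z.png",cv2.resize(i[165:225,305:350],None,fx=10,fy=10,interpolation=cv2.INTER_CUBIC))
tcp=np.array([.5434,.0012,.398]);g=tcp-[0,0,.155]
yaw=np.radians(-9.45);ux=np.array([-np.cos(yaw),-np.sin(yaw),0])
for a in(14,16,18,20,22):
    A=np.radians(a);d=ux*np.sin(A)+np.array([0,0,np.cos(A)])
    for L in (106,110): 
        nib=g-L/1000*d; P=proj("side",nib);Q=proj("side",nib+.06*d)-proj("side",nib+.012*d)
        print(a,L,nib,P,"axis ang",np.degrees(np.arctan2(Q[0],-Q[1])), "bar top",proj("side",nib+.078*d))
E
```

```text
14 106 [ 0.5687 -0.003   0.1401] [323.7802 204.4277] axis ang -17.194925478596637 bar top [315.2845 176.9739]
14 110 [ 0.5697 -0.0032  0.1363] [324.1853 205.7365] axis ang -17.19492547859678 bar top [315.7499 178.4776]
16 106 [ 0.5722 -0.0036  0.1411] [325.2647 203.4758] axis ang -19.6510776448353 bar top [315.7068 176.7097]
16 110 [ 0.5733 -0.0038  0.1373] [325.7201 204.7512] axis ang -19.651077644835595 bar top [316.2305 178.1765]
18 106 [ 0.5757 -0.0042  0.1422] [326.7324 202.4839] axis ang -22.156378829915077 bar top [316.1244 176.4331]
18 110 [ 0.5769 -0.0044  0.1384] [327.2377 203.7247] axis ang -22.156378829914942 bar top [316.7059 177.8612]
20 106 [ 0.5792 -0.0048  0.1434] [328.1823 201.4529] axis ang -24.70874306205946 bar top [316.5369 176.1443]
20 110 [ 0.5805 -0.005   0.1396] [328.7367 202.6579] axis ang -24.708743062059764 bar top [317.1755 177.5322]
22 106 [ 0.5826 -0.0053  0.1447] [329.6129 200.3838] axis ang -27.305493183322078 bar top [316.9439 175.8437]
22 110 [ 0.584  -0.0056  0.141 ] [330.2159 201.5518] axis ang -27.305493183322127 bar top [317.6388 177.1898]
```

View pics/s8z.png

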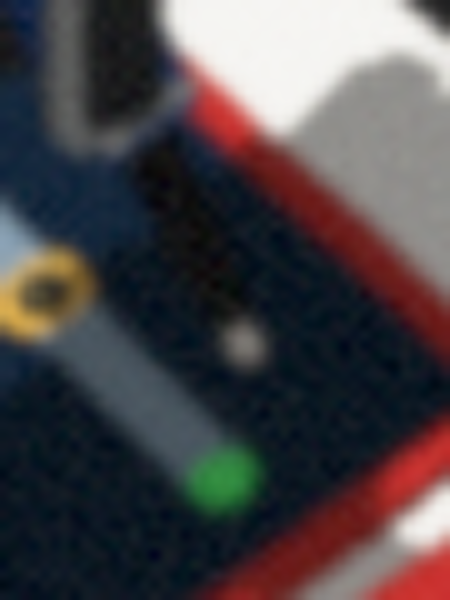

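```bash
python3 - <<'E'
from h import *
i=cv2.imread("pics/s8_full.png")
z=cv2.resize(i[165:215,305:345],None,fx=12,fy=12,interpolation=cv2.INTER_CUBIC).astype(float)
z=np.clip((z/110)**.6*255,0,255).astype(np.uint8)
cv2.imwrite("pics/s8g.png",z)
E
```

```text
(no output)
```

View pics/s8g.png

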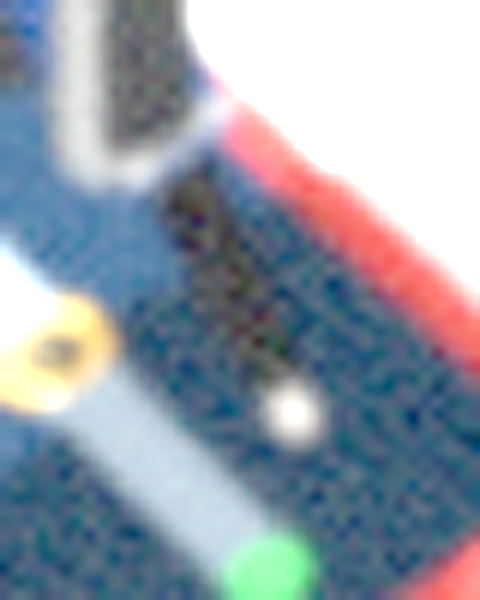

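apply_moves(
  deltas=[
    {"xyz": [0, 0.0015, -0.008], "turn": 0},
    {"xyz": [0, 0, -0.008], "turn": 0},
    {"xyz": [0, 0, -0.005], "turn": 0},
    {"xyz": [0, 0, -0.002], "turn": 0},
    {"xyz": [0, 0, 0], "turn": 0},
  ],
)

```text
clock: 9.52
tcp_pos: [0.5433, 0.0034, 0.3744]
orientation: [-0.257, -3.13, 0.001]
contact_force: [0.1, 0.3, -0.7]
grip_width: 0.021
```

```bash
python3 snap.py side s9 305 175 350 235 10
python3 - <<'E'
from h import *
z=cv2.imread("pics/s9.png").astype(float)
cv2.imwrite("pics/s9.png",np.clip((z/140)**.6*255,0,255).astype(np.uint8))
E
```

```text
9.5167 [0.54325612 0.00340346 0.37438077] [ 0.13171207  0.26340372 -0.65778957] 0.021025572236106307
```

View pics/s9.png

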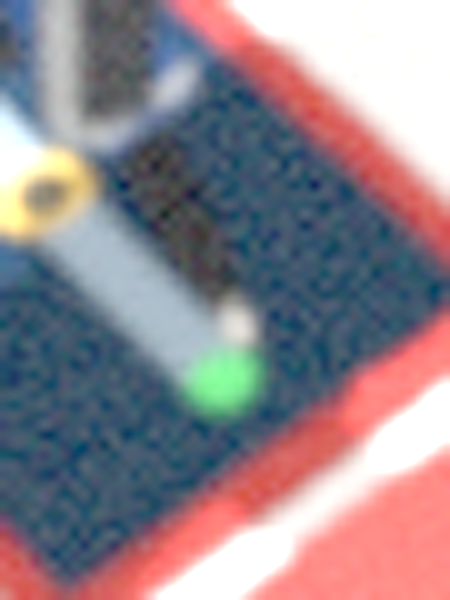

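```bash
python3 - <<'E'
from h import *
np.set_printoptions(precision=3,suppress=True)
D=np.array([.5788,-.0034,.1131]);p=proj("side",D);print(p)
N=np.array([-.3374,.0562,.9397]);ex=np.array([.9269,-.1543,.342]);ey=np.array([.1642,.9864,0])
for n,v in(("N",N),("ex",ex),("ey",ey),("z",[0,0,1])): print(n,(proj("side",D+.01*np.array(v))-p))
h=N@(np.array([.5433+.0358,.0034-.006,.3744-.2546])-D);print("h est",h)
i=cv2.imread("pics/s9_full.png")
# nib blob centroid: greyish bright pixels
hs=cv2.cvtColor(i,cv2.COLOR_BGR2HSV)[195:225,318:336]
print(hs[:,:,2][5:20]);print(hs[:,:,1][5:20])
E
```

```text
[327.553 212.49 ]
N [-1.375 -2.881]
ex [ 3.797 -2.78 ]
ey [-2.513 -2.614]
z [ 0.019 -3.664]
h est 0.0062397300000000214
[[ 84  69  50  31  23  23  16  20  23  24  32  30  34  36  38  39  29  37]
 [ 94  85  67  51  28  25  22  18  23  17  30  32  31  32  32  32  37  35]
 [ 94  87  82  71  52  31  19  19  17  16  21  31  31  35  32  34  34  37]
 [ 97  96  92  84  66  52  29  23  23  17  23  30  30  33  29  33  36  33]
 [ 94  96  95  94  85  69  49  33  23  35  43  38  35  30  36  35  32  33]
 [ 97  95  96  96  93  83  66  54  42  61  65  53  40  35  36  35  32  32]
 [ 93  95  96  96  96  94  85  71  66  87 100  86  56  41  29  35  34  40]
 [ 82  94  95  96  97  96  93  88  84  99 115 107  65  38  33  33  29  30]
 [ 72  83  92  94  97  94  98  95  90 100 111 107  68  36  35  36  30  33]
 [ 54  74  85  91  94  98  97  96  98 101 102  87  58  41  32  29  34  35]
 [ 46  59  71  88  95  96  96 102 114 116 117  98  65  37  33  35  33  34]
 [ 39  41  52  69  84  85 107 121 132 132 133 115  85  47  34  31  34  28]
 [ 35  35  44  51  71  94 117 134 140 140 137 127  88  50  34  35  33  32]
 [ 35
[... 571 characters left out ...]
 89 124 135 153 135 207]
 [ 63  56  58  56  61  60  63  57  31   3  20   9  32 112 237 153 180 134]
 [ 68  62  62  56  58  50  60  55  30   3  18  14   4 107 155 232 237 187]
 [ 64  61  55  57  63  60  62  62  37  15  16  17   0  92 124 135 179 178]
 [109  65  69  64  57  57  58  58  70  58  48  38  44 100 159 229 195 146]
 [116  91  72  55  56  58  61  93 114 125 120 130 145 117 162 189 178 173]
 [144 124 103  74  67  66 100 133 143 158 155 164 156 174 150 222 180 228]
 [138 160 122 110  75  81 126 154 158 168 162 163 165 148 105 189 232 183]
 [117 173 150 168  92 112 149 164 167 164 168 164 165 145 173 156 153 160]
 [189 155 146 181 136 157 158 169 161 167 163 162 159 137 170 117 143 138]]
```

apply_moves(
  deltas=[
    {"xyz": [-0.0015, 0.0003, -0.001], "turn": 0},
    {"xyz": [-0.0015, 0.0003, -0.001], "turn": 0},
    {"xyz": [0, 0, -0.001], "turn": 0},
    {"xyz": [0, 0, 0], "turn": 0},
    {"xyz": [0, 0, 0], "turn": 0},
  ],
)

```text
clock: 9.98
tcp_pos: [0.5405, 0.004, 0.3723]
orientation: [0.257, 3.131, 0.0]
contact_force: [0.1, -0.0, -1.1]
grip_width: 0.0209
```

```bash
python3 snap.py side s10 305 175 350 235 10
python3 - <<'E'
from h import *
z=cv2.imread("pics/s10.png").astype(float)
cv2.imwrite("pics/s10.png",np.clip((z/140)**.6*255,0,255).astype(np.uint8))
i=cv2.imread("pics/s10_full.png")
hs=cv2.cvtColor(i,cv2.COLOR_BGR2HSV)[200:220,318:336]
print(hs[:,:,2]);print(hs[:,:,1])
E
```

```text
9.9833 [0.54053344 0.00403016 0.37228459] [ 0.13785929 -0.02463696 -1.05572375] 0.020925725802590577
[[ 83  66  46  25  22  13  16  23  25  28  29  33  35  35  32  36  37  36]
 [ 94  84  66  43  23  20  16  15  21  29  34  34  34  32  31  37  29  35]
 [ 93  95  79  56  28  21  21  24  27  27  25  34  36  29  37  36  35  32]
 [ 94  94  86  65  46  26  19  22  10  25  28  33  35  36  33  35  31  33]
 [ 97  93  90  87  62  42  27  18  19  26  30  34  32  32  38  36  32  33]
 [ 96  99  97  91  82  58  38  25  29  31  35  33  33  33  35  29  35  34]
 [ 93  97  96  96  92  78  56  47  56  59  51  39  34  36  34  31  33  38]
 [ 88  90  97  93  98  90  76  70  86  97  86  51  38  27  29  36  31  36]
 [ 69  86  92  97  98  94  93  90 108 119 110  69  42  37  34  29  35  38]
 [ 49  75  88  93  95  95  95  95 110 126 116  82  47  32  32  35  35  32]
 [ 41  57  72  87  91  93  93 106 119 129 123 100  66  35  36  32  33  28]
 [ 37  41  55  72  84  91 108 122 131 135 133 114  83  51  35  34  34  30]
 [ 34  33  44  53  69  89 114 132 139 139 136 123  89  49  36  31  37  30]
 [ 34  37  33  43  52  7
[... 1302 characters left out ...]
135 168 163 191 201 246]
 [193 112  97  74  64  67  99 130 146 145 148 161 163 145 160 180 203 230]
 [150 155 104  96  67  86 130 155 160 163 165 168 169 161 163 156 131 196]
 [158 152 224 107  88 123 150 162 166 165 166 167 161 133 185 175 191 170]
 [168 170 197 237 130 132 169 167 162 176 172 170 197 197 159 143 134 143]
 [139 163 165 159 197 144 166 163 157 162 165 178 196 165 146 191 121  93]
 [134 219 173 152 232 151 135 163 173 151 146 150 197 138 188 158 109 128]
 [201 173 180 162 162 236 179 131 165 128 199 175 246 196 117  83 133 171]
 [224 153 189 236 152 121 185 141 235 156 131 239 147 123 121 157 156 194]
 [239 150 117 142 156 165 143 138 175 178 180 117  93 115 168 177 195 188]]
```

View pics/s10.png

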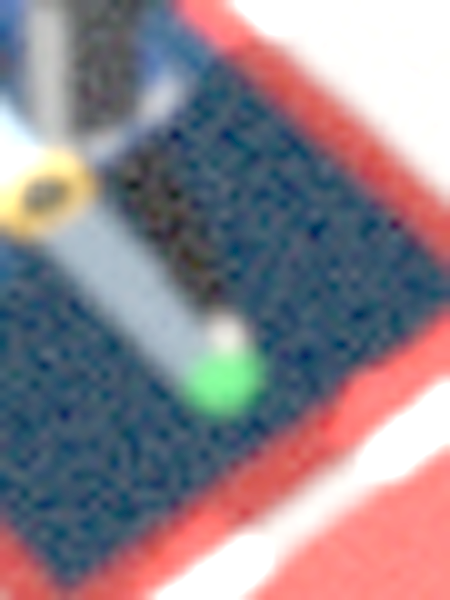

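apply_moves(
  deltas=[
    {"xyz": [-0.001, 0, -0.001], "turn": 0},
    {"xyz": [0, 0, -0.001], "turn": 0},
    {"xyz": [0, 0, 0], "turn": 0},
    {"xyz": [0, 0, 0], "turn": 0},
  ],
)

```text
clock: 10.37
tcp_pos: [0.5395, 0.004, 0.3701]
orientation: [-0.257, -3.131, 0.0]
contact_force: [-0.2, 0.3, -0.9]
grip_width: 0.0214
```

```bash
cat > f.py <<'E'
import numpy as np,cv2,sys
from bench import readout, grab_frame
F=[];M=[];I=[];np.set_printoptions(precision=4,suppress=True)
for k in range(int(sys.argv[1])):
    o=readout.get_obs();F.append(o["contact_force"]);M.append(o["moment"]);I.append(grab_frame("side")[:,:,::-1].astype(float))
i=np.mean(I,0);cv2.imwrite(f"pics/{sys.argv[2]}_full.png",i)
z=cv2.resize(i[175:235,285:345],None,fx=10,fy=10,interpolation=cv2.INTER_CUBIC)
cv2.imwrite(f"pics/{sys.argv[2]}.png",np.clip((np.clip(z,0,255)/140)**.6*255,0,255).astype(np.uint8))
print(o["clock"],o["tcp_pos"],o["orientation"]);print("F",np.mean(F,0),np.std(F,0),"M",np.mean(M,0),np.std(M,0))
E
python3 f.py 6 a1
```

```text
10.6167 [0.5396 0.004  0.3702] [0.2571 3.131  0.    ]
F [-0.0845  0.1757 -0.621 ] [0.4958 0.4319 0.4839] M [-0.0022  0.0065 -0.0058] [0.0328 0.0245 0.0236][ WARN:0@6.331] global loadsave.cpp:1063 imwrite_ Unsupported depth image for selected encoder is fallbacked to CV_8U.
```

View pics/a1.png

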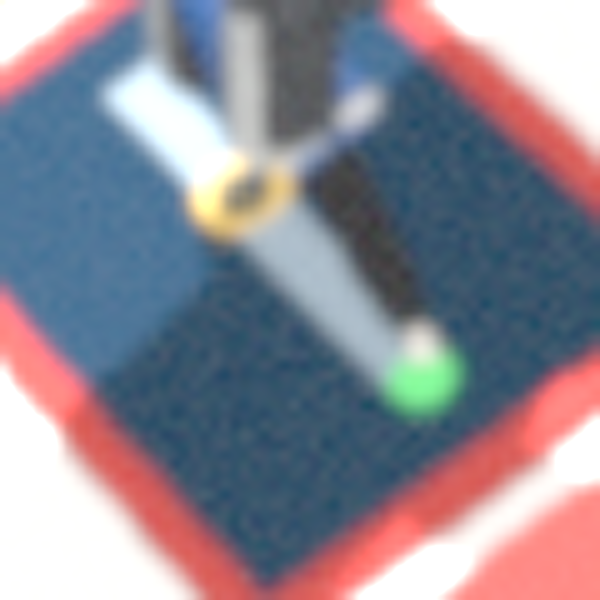

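```bash
python3 - <<'E'
from h import *
i=cv2.imread("pics/a1_full.png")
hs=cv2.cvtColor(i,cv2.COLOR_BGR2HSV);b=i[:,:,0].astype(float)  # blue channel
pts=[]
for y in range(190,209):
    row=b[y,308:336];print(y,row.astype(int))
E
```

```text
190 [118 100  93  85  75  78  84  82  76  61  42  27  26  31  30  34  33  32
  33  32  32  34  34  32  32  35  33  35]
191 [106  90  86  81  81  87  87  76  58  39  26  17  19  26  31  33  34  35
  33  35  31  34  34  33  34  32  33  32]
192 [80 70 66 63 64 71 68 54 35 24 18 17 19 24 28 31 33 32 34 34 35 32 36 34
 32 34 34 32]
193 [59 48 45 44 48 52 49 34 23 18 17 15 16 18 26 31 33 33 33 35 32 34 32 34
 31 34 36 34]
194 [47 39 38 40 48 55 51 38 25 18 14 16 15 20 21 28 32 32 35 33 34 34 33 33
 32 32 33 35]
195 [38 37 40 47 62 72 69 56 36 22 16 14 17 17 20 26 33 31 34 35 35 34 32 32
 33 34 35 34]
196 [40 44 53 64 78 84 86 74 54 31 18 19 18 18 18 22 28 32 35 32 34 34 34 34
 33 32 34 34]
197 [47 59 72 83 90 93 91 87 71 48 28 18 15 16 12 21 24 32 33 33 33 31 33 34
 33 33 34 34]
198 [53 71 85 92 96 95 96 92 84 69 45 27 20 14 15 18 22 29 31 34 35 34 35 31
 34 33 34 34]
199 [46 63 82 90 95 96 97 96 91 84 63 39 20 15 16 17 22 23 32 34 33 32 34 33
 35 33 33 35]
200 [36 49 67 85 93 96 96 96 94 93 80 54 29 17 16 14 17 26 30 32 32 34 32 31
 33 33 32 32]
201 [34 39 50 68 85 92 95 95 96 96 87 68 39 20 17 15 16 22 27 32 34 33 32 33
 34 36 32 32]
202 [33 35 39 51 69 83 94 97 95 96 92 79 54 30 17 18 17 15 22 31 34 32 34 32
 34 33 33 34]
203 [34 34 34 40 54 71 86 94 96 96 94 87 69 45 24 16 16 16 22 29 32 34 34 35
 34 32 34 33]
204 [34 31 34 35 39 51 70 85 94 95 97 92 84 63 40 21 16 17 20 28 31 32 33 34
 33 32 34 32]
205 [33 34 35 34 32 40 52 71 84 92 96 94 92 80 56 30 22 18 19 25 32 34 33 31
 34 31 33 33]
206 [32 34 33 32 33 35 40 52 70 86 93 94 95 88 71 50 30 23 30 34 34 35 34 34
 32 35 35 33]
207 [34 32 35 31 32 36 36 41 53 71 86 93 95 94 84 68 52 50 60 61 49 37 32 33
 32 32 35 33]
208 [32 32 34 34 34 36 34 33 40 55 71 86 94 95 92 85 75 77 92 90 69 44 35 34
 35 33 34 34]
```

```bash
python3 - <<'E'
from h import *
np.set_printoptions(precision=2,suppress=True)
tcp=np.array([.5396,.004,.3702]);g=tcp-[0,0,.155]
yaw=np.radians(-9.45);ux=np.array([-np.cos(yaw),-np.sin(yaw),0])
for a in(16,18,20,22,24):
    A=np.radians(a);d=ux*np.sin(A)+np.array([0,0,np.cos(A)])
    nib=g-.106*d; print(a,[proj("side",nib+s*d) for s in(0,.01,.02,.04,.06)])
i=cv2.imread("pics/a1_full.png").astype(float);b=i[:,:,0]
pts=[]
for y in range(194,206):
    row=b[y]; 
    # dark min location
    c0=int(round(308+11.75+(y-196)*.54)); c0=c0-2+np.argmin(row[c0-2:c0+3])
    thrL=(row[c0-7:c0-3].max()+16)/2; thrR=25
    x=c0
    while row[x]<thrL:x-=1
    L=x+(row[x]-thrL)/(row[x]-row[x+1])
    x=c0
    while row[x]<thrR:x+=1
    R=x-(row[x]-thrR)/(row[x]-row[x-1])
    pts.append((y,L,R,(L+R)/2)); print(y,round(L,2),round(R,2),round((L+R)/2,2))
P=np.array(pts);k=np.polyfit(P[:,0],P[:,3],1);print(k,np.degrees(np.arctan(k[0])))
# nib white centroid
h=cv2.cvtColor(i.astype(np.uint8),cv2.COLOR_BGR2HSV);
print(i[205:214,322:332].astype(int)[:,:,0]);print(i[205:214,322:332].astype(int)[:,:,2])
E
```

```text
16 [array([323.01, 213.94]), array([321.86, 210.87]), array([320.7 , 207.75]), array([318.3 , 201.34]), array([315.82, 194.7 ])]
18 [array([324.45, 212.96]), array([323.18, 209.98]), array([321.88, 206.95]), array([319.23, 200.72]), array([316.48, 194.26])]
20 [array([325.87, 211.95]), array([324.48, 209.06]), array([323.06, 206.11]), array([320.15, 200.07]), array([317.13, 193.8 ])]
22 [array([327.27, 210.9 ]), array([325.76, 208.1 ]), array([324.22, 205.25]), array([321.05, 199.39]), array([317.77, 193.32])]
24 [array([328.65, 209.81]), array([327.02, 207.11]), array([325.36, 204.35]), array([321.94, 198.69]), array([318.41, 192.83])]
194 315.19 322.57 318.88
195 315.6 322.83 319.22
196 316.13 323.5 319.82
197 316.85 324.12 320.49
198 317.54 324.43 320.99
199 318.27 325.22 321.75
200 318.96 324.89 321.93
201 319.41 325.6 322.51
202 320.0 326.33 323.17
203 320.54 326.43 323.49
204 321.28 326.62 323.95
205 322.0 327.0 324.5
[  0.52 218.3 ] 27.403153123863195
[[ 56  30  22  18  19  25  32  34  33  31]
 [ 71  50  30  23  30  34  34  35  34  34]
 [ 84  68  52  50  60  61  49  37  32  33]
 [ 92  85  75  77  92  90  69  44  35  34]
 [ 95  93  88  95 107 107  84  54  38  36]
 [ 92  94  93  94 105 105  88  61  43  35]
 [ 84  89  86  82  86  85  76  60  45  38]
 [ 70  81  76  68  67  66  64  57  48  37]
 [ 53  64  63  64  62  64  61  55  45  37]]
[[ 44  26  20  15  15  14  14  10  12  10]
 [ 54  40  23  22  27  28  16  15  14  12]
 [ 66  53  43  48  64  62  42  20   7  10]
 [ 71  66  62  76  98  97  68  34  14  10]
 [ 73  72  70  91 114 115  86  47  21  12]
 [ 71  73  74  88 109 111  89  54  27  13]
 [ 63  68  67  70  82  84  72  50  30  16]
 [ 50  60  57  54  56  56  52  44  31  17]
 [ 34  45  46  48  49  49  47  41  28  16]]
```

apply_moves(
  deltas=[
    {"xyz": [0, 0, -0.0005], "turn": 0},
    {"xyz": [0, 0, -0.0005], "turn": 0},
    {"xyz": [0, 0, -0.0005], "turn": 0},
    {"xyz": [0, 0, -0.0005], "turn": 0},
    {"xyz": [0, 0, -0.0005], "turn": 0},
    {"xyz": [0, 0, -0.0005], "turn": 0},
    {"xyz": [0, 0, 0], "turn": 0},
  ],
)

```text
clock: 11.25
tcp_pos: [0.5395, 0.004, 0.3671]
orientation: [-0.257, -3.131, -0.0]
contact_force: [-0.3, 0.5, -0.5]
grip_width: 0.0211
```

```bash
python3 f.py 8 a2 2>/dev/null
```

```text
11.6 [0.5396 0.004  0.3672] [0.2569 3.131  0.0001]
F [-0.0876 -0.1893 -0.6974] [0.5748 0.4912 0.3246] M [-0.0088  0.0051 -0.0014] [0.0287 0.0413 0.0173]
```

View pics/a2.png

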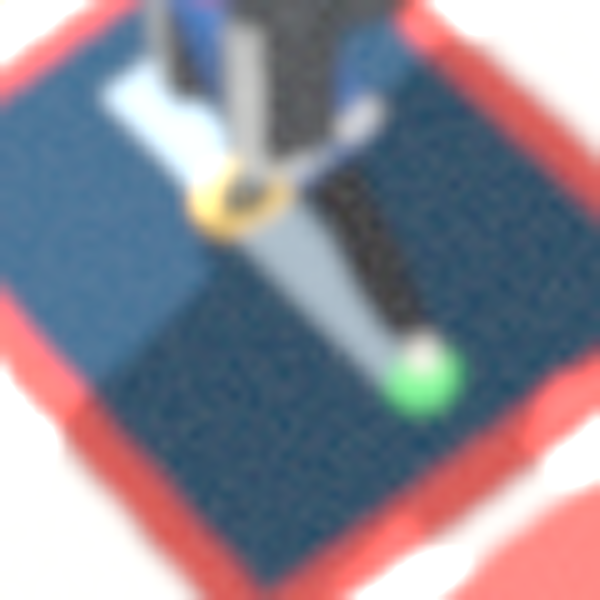

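apply_moves(
  deltas=[
    {"xyz": [0, 0, -0.0005], "turn": 0},
    {"xyz": [0, 0, -0.0005], "turn": 0},
    {"xyz": [0, 0, -0.0005], "turn": 0},
    {"xyz": [0, 0, 0], "turn": 0},
  ],
)

```text
clock: 11.98
tcp_pos: [0.5395, 0.004, 0.3655]
orientation: [-0.257, -3.131, 0.0]
contact_force: [0.3, -0.0, -0.2]
grip_width: 0.0208
```

```bash
python3 f.py 8 a3 2>/dev/null
```

```text
12.3333 [0.5396 0.004  0.3657] [0.257 3.131 0.   ]
F [-0.024   0.0513 -0.6811] [0.4314 0.5112 0.3079] M [-0.0204  0.0294  0.0081] [0.015  0.0218 0.0379]
```

View pics/a3.png

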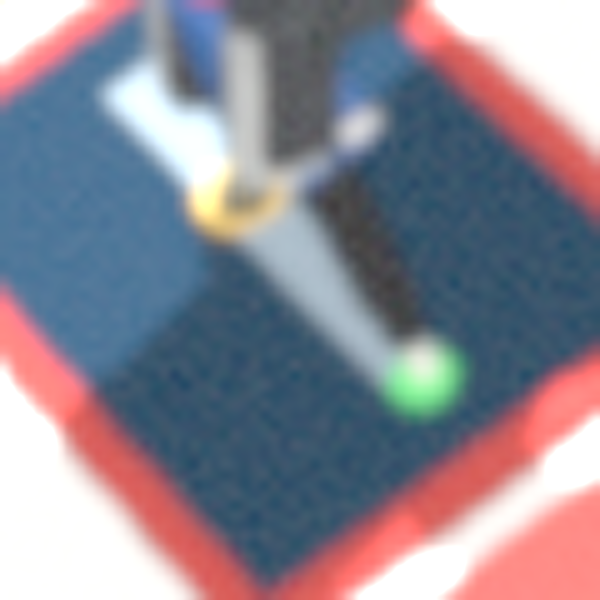

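apply_moves(
  deltas=[
    {"xyz": [0, 0, -0.0005], "turn": 0},
    {"xyz": [0, 0, -0.0005], "turn": 0},
    {"xyz": [0, 0, 0], "turn": 0},
  ],
)

```text
clock: 12.63
tcp_pos: [0.5395, 0.004, 0.3646]
orientation: [-0.257, -3.131, 0.0]
contact_force: [0.1, -0.5, -0.7]
grip_width: 0.0212
```

```bash
python3 f.py 6 a4 2>/dev/null
```

```text
12.8833 [0.5396 0.004  0.3647] [0.257 3.131 0.   ]
F [-0.0336  0.0634 -0.98  ] [0.496  0.4893 0.3518] M [0.0036 0.0252 0.0184] [0.0319 0.0383 0.0175]
```

apply_moves(
  deltas=[
    {"xyz": [0, 0, -0.0005], "turn": 0},
    {"xyz": [0, 0, -0.0005], "turn": 0},
    {"xyz": [0, 0, 0], "turn": 0},
  ],
)

```text
clock: 13.18
tcp_pos: [0.5395, 0.004, 0.3636]
orientation: [-0.257, -3.131, 0.0]
contact_force: [0.2, 0.4, -0.1]
grip_width: 0.0207
```

```bash
python3 f.py 6 a5 2>/dev/null
```

```text
13.4333 [0.5395 0.004  0.3637] [-0.2571 -3.131  -0.0001]
F [-0.265   0.122  -0.5235] [0.2622 0.498  0.3093] M [ 0.005   0.0165 -0.0005] [0.0444 0.0294 0.0213]
```

View pics/a5.png

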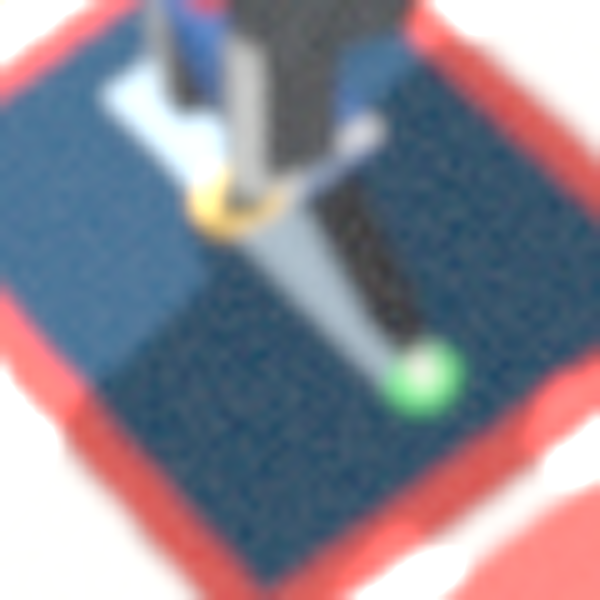

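apply_moves(
  deltas=[
    {"xyz": [0, 0, -0.0005], "turn": 0},
    {"xyz": [0, 0, -0.0005], "turn": 0},
    {"xyz": [0, 0, 0], "turn": 0},
  ],
)

```text
clock: 13.73
tcp_pos: [0.5395, 0.004, 0.3626]
orientation: [-0.257, -3.131, 0.0]
contact_force: [0.7, 0.5, -0.2]
grip_width: 0.0212
```

```bash
python3 f.py 6 a6 2>/dev/null
```

```text
13.9833 [0.5396 0.004  0.3627] [0.257 3.131 0.   ]
F [ 0.1169  0.1276 -0.5285] [0.4288 0.5608 0.528 ] M [-0.0041  0.0264 -0.0275] [0.0405 0.0309 0.0187]
```

apply_moves(
  deltas=[
    {"xyz": [0, 0, -0.0005], "turn": 0},
    {"xyz": [0, 0, -0.0005], "turn": 0},
    {"xyz": [0, 0, 0], "turn": 0},
  ],
)

```text
clock: 14.28
tcp_pos: [0.5396, 0.004, 0.3618]
orientation: [0.257, 3.131, 0.0]
contact_force: [-0.1, 0.6, 0.6]
grip_width: 0.021
```

```bash
python3 f.py 6 a7 2>/dev/null
```

```text
14.5333 [0.5396 0.004  0.3618] [0.2569 3.1308 0.0001]
F [-0.1246  0.2696  0.4593] [0.3557 0.4832 0.3868] M [-0.0038 -0.0651 -0.0071] [0.0251 0.0327 0.0199]
```

View pics/a7.png

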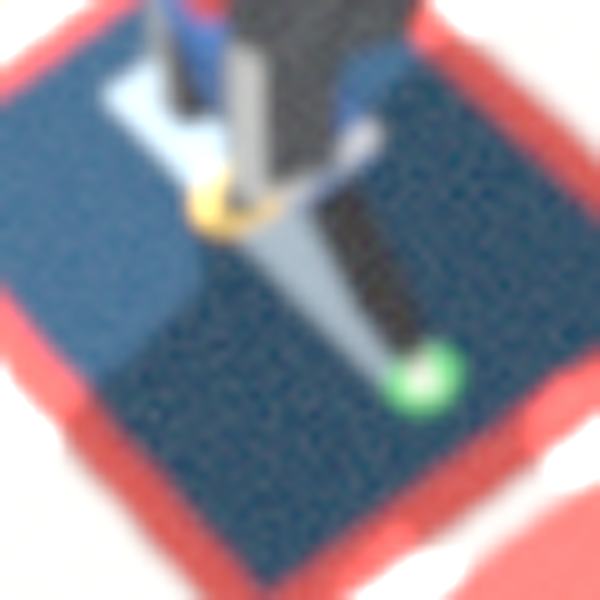

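apply_moves(
  deltas=[
    {"xyz": [0.0002, 0, -0.0005], "turn": 0},
    {"xyz": [0.0002, 0, -0.0005], "turn": 0},
    {"xyz": [0.0002, 0, -0.0005], "turn": 0},
    {"xyz": [0.0002, 0, -0.0005], "turn": 0},
    {"xyz": [0, 0, -0.0003], "turn": 0},
    {"xyz": [0, 0, 0], "turn": 0},
  ],
)

```text
clock: 15.08
tcp_pos: [0.5404, 0.0039, 0.3594]
orientation: [0.257, 3.131, -0.0]
contact_force: [0.6, -0.9, 0.8]
grip_width: 0.0215
```

```bash
python3 f.py 8 a8 2>/dev/null
```

```text
15.4333 [0.5404 0.004  0.3595] [ 0.2571  3.1309 -0.    ]
F [-0.1939 -0.7314  1.3436] [0.3244 0.3282 0.4717] M [-0.1435 -0.1102 -0.0158] [0.0229 0.0253 0.017 ]
```

View pics/a8.png

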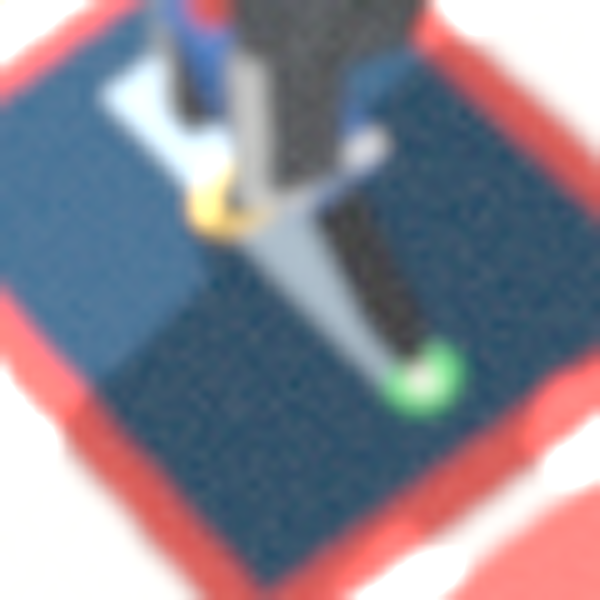

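apply_moves(
  deltas=[
    {"xyz": [0.0002, 0.001, 0], "turn": 0},
    {"xyz": [0.0002, 0.001, 0], "turn": 0},
    {"xyz": [0.00025, 0.0015, 0], "turn": 0},
    {"xyz": [0.00025, 0.0015, 0], "turn": 0},
    {"xyz": [0.00025, 0.0015, 0], "turn": 0},
    {"xyz": [0.00025, 0.0015, 0], "turn": 0},
    {"xyz": [0.00025, 0.0015, 0], "turn": 0},
    {"xyz": [0.00025, 0.0015, 0], "turn": 0},
    {"xyz": [0.00025, 0.0015, 0], "turn": 0},
    {"xyz": [0.00025, 0.0015, 0], "turn": 0},
    {"xyz": [0.00025, 0.0015, 0], "turn": 0},
    {"xyz": [0.00025, 0.0015, 0], "turn": 0},
  ],
)

```text
clock: 16.48
tcp_pos: [0.5433, 0.0212, 0.3594]
orientation: [0.257, 3.131, 0.0]
contact_force: [-1.4, -1.3, 0.9]
grip_width: 0.0213
```

```bash
python3 f.py 5 b1 2>/dev/null
```

```text
16.6833 [0.5433 0.0215 0.3595] [0.2561 3.1309 0.0011]
F [-0.7983  0.1805  1.3869] [0.4398 0.9038 0.4284] M [-0.0269  0.1393 -0.001 ] [0.216  0.0342 0.0306]
```

View pics/b1.png

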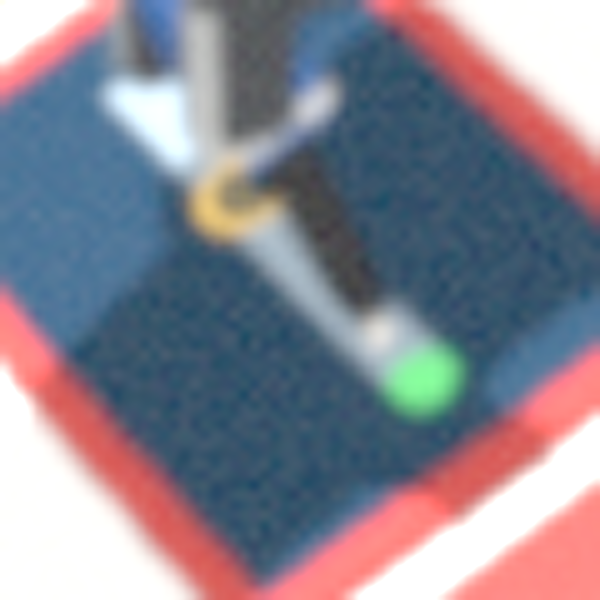

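apply_moves(
  deltas=[
    {"xyz": [0.00025, 0.0015, 0], "turn": 0},
    {"xyz": [0.00025, 0.0015, 0], "turn": 0},
    {"xyz": [0.00025, 0.0015, 0], "turn": 0},
    {"xyz": [0.00025, 0.0015, 0], "turn": 0},
    {"xyz": [0.00025, 0.0015, 0], "turn": 0},
    {"xyz": [0.00025, 0.0015, 0], "turn": 0},
    {"xyz": [0.00025, 0.0015, 0], "turn": 0},
    {"xyz": [0.00025, 0.0015, 0], "turn": 0},
    {"xyz": [0.00025, 0.0015, 0], "turn": 0},
    {"xyz": [0.00025, 0.0015, 0], "turn": 0},
    {"xyz": [0.00025, 0.0015, 0], "turn": 0},
    {"xyz": [0.00025, 0.0015, 0], "turn": 0},
  ],
)

```text
clock: 17.73
tcp_pos: [0.5463, 0.0392, 0.3594]
orientation: [0.257, 3.131, 0.0]
contact_force: [-0.8, -1.7, 1.6]
grip_width: 0.0212
```

```bash
python3 f.py 5 b2 2>/dev/null
```

```text
17.9333 [0.5463 0.0395 0.3595] [0.2562 3.1309 0.0011]
F [-0.4253 -0.2791  1.5117] [0.722  0.7706 0.2564] M [-0.0493  0.1707 -0.0078] [0.2042 0.0349 0.0304]
```

View pics/b2.png

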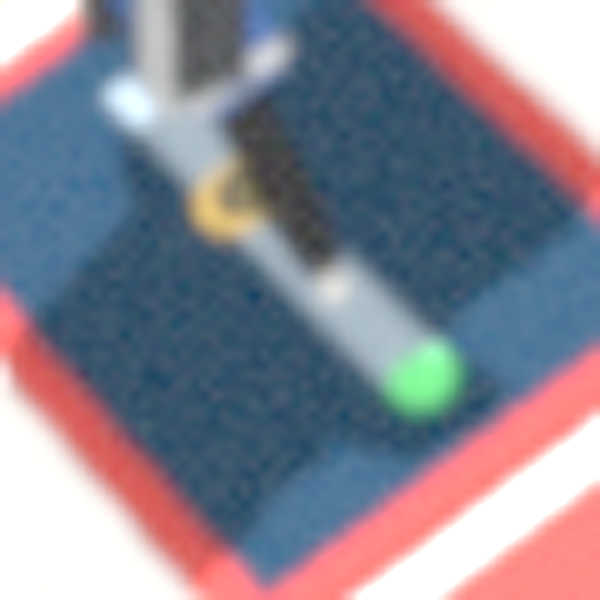

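apply_moves(
  deltas=[
    {"xyz": [0.00025, 0.0015, 0], "turn": 0},
    {"xyz": [0.00025, 0.0015, 0], "turn": 0},
    {"xyz": [0.00025, 0.0015, 0], "turn": 0},
    {"xyz": [0.00025, 0.0015, 0], "turn": 0},
    {"xyz": [0.00025, 0.0015, 0], "turn": 0},
    {"xyz": [0.00025, 0.0015, 0], "turn": 0},
    {"xyz": [0.00025, 0.0015, 0], "turn": 0},
    {"xyz": [0.00025, 0.0015, 0], "turn": 0},
    {"xyz": [0.00025, 0.0015, 0], "turn": 0},
    {"xyz": [0.00025, 0.0015, 0], "turn": 0},
    {"xyz": [0.00025, 0.0015, 0], "turn": 0},
    {"xyz": [0.00025, 0.0015, 0], "turn": 0},
  ],
)

```text
clock: 18.98
tcp_pos: [0.5493, 0.0572, 0.3594]
orientation: [-0.257, -3.131, -0.0]
contact_force: [-1.2, -2.0, 0.6]
grip_width: 0.0215
```

```bash
python3 f.py 5 b3 2>/dev/null
```

```text
19.1833 [0.5493 0.0575 0.3595] [0.256  3.1309 0.0011]
F [-0.7359 -0.3903  0.9001] [0.378  0.8211 0.2736] M [-0.0445  0.1766 -0.0044] [0.1881 0.0104 0.0243]
```

View pics/b3.png

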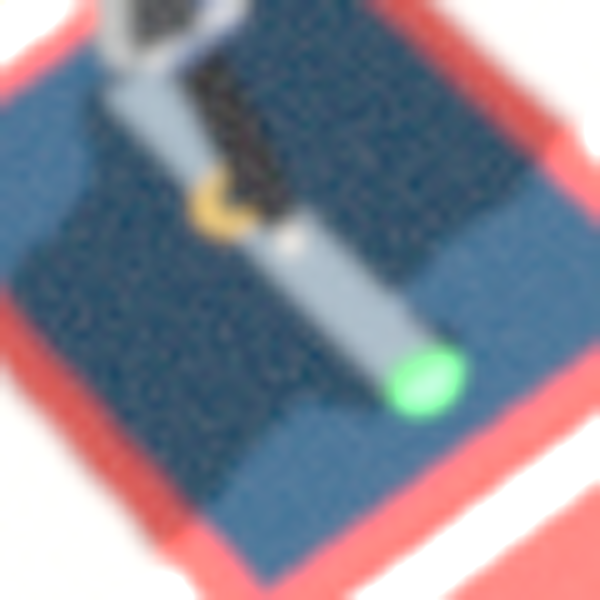

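apply_moves(
  deltas=[
    {"xyz": [0.0002, 0.0015, 0], "turn": 0},
    {"xyz": [0.0002, 0.0015, -0.0001], "turn": 0},
    {"xyz": [0.0002, 0.0015, -0.0001], "turn": 0},
    {"xyz": [0.0002, 0.0015, -0.0001], "turn": 0},
    {"xyz": [0.0002, 0.0015, -0.0001], "turn": 0},
    {"xyz": [0.0002, 0.0015, -0.0001], "turn": 0},
    {"xyz": [0.0002, 0.0015, -0.0001], "turn": 0},
    {"xyz": [0.0002, 0.0015, 0], "turn": 0},
    {"xyz": [0.0002, 0.0015, 0], "turn": 0},
    {"xyz": [0.0002, 0.0015, 0], "turn": 0},
    {"xyz": [0.0002, 0.0015, 0], "turn": 0},
    {"xyz": [0.0002, 0.001, 0], "turn": 0},
  ],
)

```text
clock: 20.23
tcp_pos: [0.5516, 0.0748, 0.3588]
orientation: [-0.257, -3.131, -0.0]
contact_force: [-1.2, -0.9, 1.0]
grip_width: 0.0214
```

```bash
python3 f.py 8 b4 2>/dev/null
```

```text
20.5833 [0.5517 0.0749 0.3589] [0.2564 3.1309 0.001 ]
F [-0.9697  0.1759  1.284 ] [0.259  0.7401 0.3392] M [ 0.0106  0.1922 -0.0033] [0.1893 0.0154 0.0331]
```

View pics/b4.png

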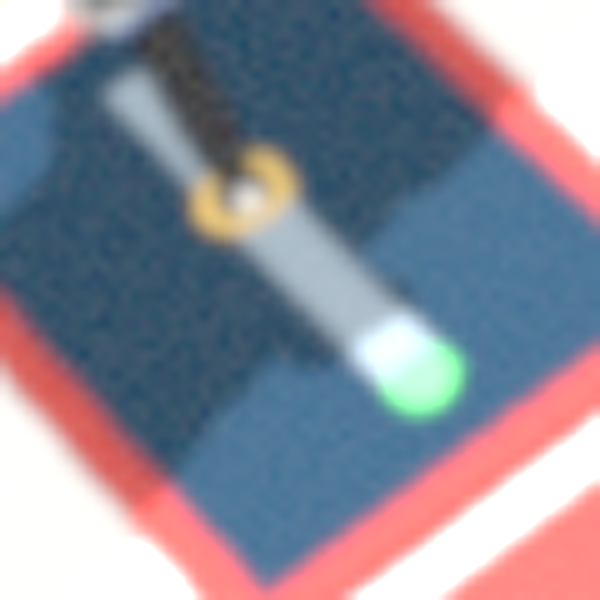

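apply_moves(
  deltas=[
    {"xyz": [0, 0.0008, 0], "turn": 0},
    {"xyz": [0, 0.0007, 0], "turn": 0},
    {"xyz": [0, 0, 0], "turn": 0},
    {"xyz": [0, 0, 0], "turn": 0},
  ],
)

```text
clock: 20.97
tcp_pos: [0.5517, 0.0758, 0.3588]
orientation: [0.257, 3.131, -0.0]
contact_force: [-1.3, -0.9, 2.3]
grip_width: 0.0214
```

```bash
python3 f.py 12 b5 2>/dev/null; python3 - <<'E'
from h import *
np.set_printoptions(precision=2,suppress=True)
i=cv2.imread("pics/b5_full.png").astype(float);cv2.imwrite("pics/b5z.png",np.clip((np.clip(cv2.resize(i[168:205,290:325],None,fx=16,fy=16,interpolation=cv2.INTER_CUBIC),0,255)/140)**.6*255,0,255).astype(np.uint8))
tcp=np.array([.5517,.0764,.3588]);g=tcp-[0,0,.155]
yaw=np.radians(-9.45);ux=np.array([-np.cos(yaw),-np.sin(yaw),0])
for a in(16,18,20,22,24):
    A=np.radians(a);d=ux*np.sin(A)+np.array([0,0,np.cos(A)])
    nib=g-.103*d; q=[proj("side",nib+s*d) for s in(.015,.055)];print(a,proj("side",nib),np.degrees(np.arctan2(*(q[0]-q[1]))))
print(i[174:197,296:320,0].astype(int))
E
```

```text
21.5167 [0.5517 0.076  0.3588] [ 0.2571  3.131  -0.0001]
F [-0.779  -1.4701  1.4866] [0.4963 0.5879 0.532 ] M [-0.3856  0.1367 -0.0458] [0.0522 0.0229 0.0273]
16 [305.26 198.55] 22.091486635358873
18 [306.6  197.66] 24.581606724162537
20 [307.91 196.73] 27.107546813516525
22 [309.21 195.77] 29.666348316722726
24 [310.49 194.78] 32.25461426930361
[[46 57 64 70 75 73 62 48 37 34 33 35 33 33 33 33 33 34 32 34 34 32 33 34]
 [73 82 82 74 64 49 38 35 34 33 32 33 33 34 32 33 33 33 36 33 33 34 33 32]
 [92 90 80 62 42 30 26 29 32 34 33 33 34 34 33 33 35 35 33 34 34 32 34 34]
 [87 75 58 39 25 19 21 26 31 32 33 34 33 33 32 32 34 33 33 33 33 34 32 33]
 [62 51 33 22 18 16 18 24 29 33 33 32 32 35 31 33 32 34 33 34 33 33 35 33]
 [39 31 24 18 16 18 17 19 25 31 33 31 32 34 33 36 32 32 32 34 34 33 32 33]
 [32 29 25 23 18 16 17 18 23 29 32 33 34 32 32 33 33 34 34 34 33 31 33 33]
 [34 37 40 34 26 19 18 18 21 24 31 32 33 34 34 33 34 34 34 34 32 34 33 34]
 [44 54 60 55 37 22 19 17 18 20 27 31 34 34 33 33 33 33 32 33 31 33 34 32]
 [61 74 82 75 53 30 18 16 16 18 25 29 32 33 33 32 34 32 32 33 33 34 34 32]
 [
[... 273 characters left out ...]
33 33 34 33 34 33 34 32]
 [35 40 54 71 83 84 67 44 25 20 16 18 22 27 33 34 33 33 34 34 34 32 33 33]
 [34 35 40 52 71 82 77 60 37 23 18 16 22 28 33 33 34 33 32 33 33 34 35 33]
 [34 32 34 40 54 72 80 72 51 27 21 17 23 31 35 37 35 34 32 34 33 33 32 33]
 [33 33 34 33 42 56 71 75 63 44 25 18 21 28 37 39 39 37 34 34 32 33 33 32]
 [34 34 34 34 34 42 55 70 69 54 33 25 29 38 40 39 41 39 35 33 33 32 32 33]
 [33 32 33 33 33 36 42 55 62 54 39 39 56 65 56 43 44 44 39 34 33 34 33 33]
 [34 33 33 32 34 35 34 41 49 47 42 52 79 91 78 54 49 54 50 41 36 32 35 33]
 [32 32 33 32 33 34 33 36 38 43 42 52 78 93 82 62 62 70 69 57 41 36 32 34]
 [32 34 33 32 34 34 34 34 37 42 42 45 60 73 72 70 78 85 85 73 56 41 34 32]]
```

View pics/b5z.png

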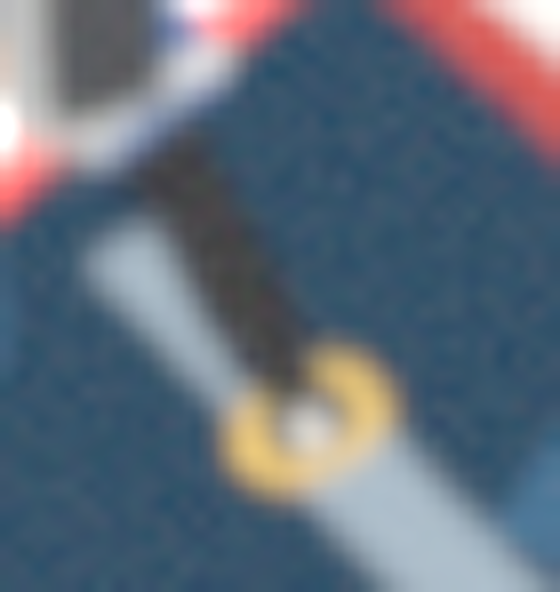

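```bash
python3 - <<'E'
from bench import readout, r
o=readout.get_obs();print(o["clock"],o["tcp_pos"],o["contact_force"],o["grip_width"])
print(r.hand_in())
E
```

```text
21.5667 [0.55165493 0.07596524 0.35882864] [-0.79273116 -0.48333513  1.46027192] 0.021258729478273133
the job is handed in; nothing more can be done
None
```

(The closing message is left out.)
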